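# Draw out the case tray with the pull hook

### The job

Take the pull hook from its rest, drop its point into the brass eye of the tray in the low case, and gently draw the tray out until you feel it come firmly up against its hidden sprung stop. Then unhook and put the pull hook back in its rest, leaving the tray drawn out. Move the tray with the hook only, never force or lift it, and leave the things standing around alone.

Things in the scene. Friction and masses are not known exactly. Their poses are not given: they have to be found in the camera images.
- hook_grip (a point): Centre of the wooden handle of the loose pull hook (110 g): a bar 70 mm along x, 18 wide (y), 24 high (z), axis 80 mm above the table at the start. x points to the hook end: a 7 mm steel shank runs along +x and at x = 95 mm bends square down (-z) into a straight round-ended leg reaching 48 mm below the axis. A flat 14 mm wide tail runs back to x = -64 mm.
- hook_tip (a point): Lowest point of the hook's leg (7 mm thick), 95 mm ahead (+x) and 48 mm below hook_grip.
- rest: Fixed wooden rest of the hook: base 150 x 60 x 10 mm, origin at the centre of its underside, x as the tool's. Two posts 10 mm thick at x = -50 (under the tail) and +60 mm (under the shank), saddles 76 mm high between brass prongs that open upward (19 mm apart below, 34 at the top, 99 mm high). The tool lies level in it, hook_grip 80 mm above the origin; the handle's sides are free.
- case: Low fixed wooden case, 185 (x) x 123 (y) x 60 (z) mm, origin at the centre of its underside on the table. Its open front looks along its own -x, towards the robot; the tray comes out along -x.
- tray: Loose wooden tray 175 (x) x 100 (y) mm, front panel 37 mm high, sliding on the table top in the case with 3 mm play each side; 0.25 to 0.5 kg, carries a wooden press block. Origin at the centre of its underside; shut, it lies 5 mm on the -x side of the case's origin, front flush with the case. Sliding it takes 1 to 5 N.
- tray_eye (a point): Centre of the brass screw eye on the tray's front, lying flat (hole axis vertical) 20 mm above the table, 23 mm ahead of the panel's outer face. Ring of 6 mm wire, hole 18 mm across, outside 30 mm. Axes as the tray's.
- stop_bar: Steel bar under the case's roof, out of sight; origin 52 mm above the case's. On it is clamped a sprung buffer, at a place nobody can see or measure: it meets the tray after 45 to 100 mm of travel and gives 0.55 mm per N. Firmly on it = over 3 N on the buffer for 0.2 s; neither hook on tray nor tray on buffer may exceed 25 N.
- dropper: Brown dropper bottle, 33 mm wide, 102 mm high, a bystander; origin at the centre of its underside.
- spool: Wooden thread spool, 31 mm wide, 40 mm high, a bystander; origin at the centre of its underside.
- loupe: Black eye loupe, 37 mm wide, 38 mm high, a bystander; origin at the centre of its underside.

How it is judged (in metres and radians):
On the way, in this order (a step that is already met when the one before it is completed fails the run):
1. the hook's point is down inside the tray's eye (horizontal distance between hook_tip and tray_eye below 0.01 m and height (world z) of hook_tip below 0.016 m), for 0.1 s.
2. the tray is drawn out by the hook and held firmly on its stop (contact force between each of stop_bar, hook and tray above 3 N and x of tray in the frame of case below -0.045 m), for 0.2 s.
At the end, for the whole second after the job is handed in: After being on its stop, the tray lies still and level on the table, at least 35 mm out; the pull hook lies still in both forks of its rest, handle centre within 15 mm of its place (74 to 88 mm up), along the rest within 0.15 rad, leg hanging down at the same end as before (x of tray in the frame of case between -0.13 and -0.04 m and height (world z) of tray below 0.004 m and angle between tray's own z axis and vertical below 0.05 rad and linear speed of each of tray, hook below 0.01 m/s and horizontal distance between hook_grip and rest below 0.015 m and z of hook_grip in the frame of rest between 0.074 and 0.088 m and angle between the x axis of hook_grip and the x axis of rest, either way round below 0.15 rad and x of hook_tip in the frame of rest above 0.07 m and z of hook_tip in the frame of rest below 0.045 m); the robot touches nothing.
It fails at once if the hook loads the tray with more than 25 N (contact force between hook and tray above 25 N).
It fails at once if the tray is forced onto its stop with more than 25 N (contact force between stop_bar and tray above 25 N).
It fails at once if the robot touches the tray itself (contact force between any of the fingers, the arm and tray above 0.5 N).
It fails at once if the tray is lifted or tipped (angle between tray's own z axis and vertical above 0.12 rad or height (world z) of tray above 0.012 m).
It fails at once if a bystander is disturbed (distance of any of dropper, spool, loupe from where it was at the start of the episode above 0.02 m).
It also fails if it takes over 59 s, if anything falls off the work surface, if the arm or the gripper's body presses on something with over 40 N, if the wrist force passes 120 N, or if a joint passes its speed limit or range.

### The arm

A 6-joint arm with a two-finger parallel gripper is mounted at the origin on a cart in front of the work surface, level with it; the furniture and walls round the work are solid. World frame = base frame: x ahead of the robot, y to its left, z up, the work surface at z = 0. Lengths are in mm, angles in rad, forces in N, time in s.
With the tool pointing down it reaches from about 300 to 950 mm from the base axis. Payload 3.1 kg.
Tool frame: the origin (TCP) lies at the very end of the fingers, on their centre line; the grasp point (between the pads) lies 19 mm behind it; z points along the fingers, y is the direction in which the jaws open and shut (so a half turn about z gives the same grasp; the last joint's range is limited). The gripper opens to 85 mm and grips with 20 to 120 N. Pads are 22 mm wide; open, the fingers measure 114 mm over their backs; the gripper's body (76 mm by 85 mm) begins 54 mm behind the grasp point. The pads swing forward as they close: fully open they stand 13 mm farther back than shut.
Start: joints at [1.252, 0.308, 1.634, -0, 1.2, -0.07], TCP at [153.927, 605.755, 231.272] pointing down, gripper open.
Joint ranges: [-3.06, 3.06], [-0.79, 1.96], [0.05, 2.63], [-1.19, 4.34], [0.05, 2.64], [-2.94, 2.94]. Speed limits (rad/s): [2.79, 2.79, 3.14, 3.14, 3.14, 3.14].

### API

Orientations are given as [roll, pitch, yaw] about the fixed x, y, z axes, in that order (R = Rz(yaw) Ry(pitch) Rx(roll)).
In Python, from station import monitor, optics, manip gives the robot as it stands.
- The arm moves only by the tool apply_moves, never from a script. Its argument "plan" is a list of rows, each a list of 7 numbers: the turn, a rotation vector about the tool's x, y, z in units of pi rad (1.0 is pi rad), then the shift along the tool's x, y, z in units of 500 mm (1.0 is 500 mm), then the gripper command: -1 is fully open, 1 is shut, values between are in proportion. In form: [[rx, ry, rz, x, y, z, fingers], ...]. A call has 1 to 5 rows; each row is the pose to reach, as a shift and turn from the pose measured when the call began, along the tool's axes at that moment, turning the shorter way round; what a row does not reach only later rows make up. A row lasts 1/8 s, in which the tool goes at most 62.5 mm and 10.7 degrees, less where a joint would pass 70% of its speed; a pose out of reach is approached as far as the arm can. A call with a number of a shift or a turn outside -1 to 1 is refused whole. A call with a gripper value outside its range is refused whole. The fingers move at their own pace and stop on an object; "squeeze" is the grip in N (left out, the last holds). Time passes only in rows, so rows that repeat a pose let the fingers close. It gives the time, the measured TCP pose, the force and the opening at its end, in the units of the state.
- monitor.get_state(): the state, without advancing time (a new reading comes with each control period).
- optics.get_image(name): name is "scene" or "top" or "wrist"; returns (picture, depth): 480x640x3 uint8, red, green, blue; 480x640 float32, mm along the optical axis (not along the pixel's ray), 0 where there is no reading.
- optics.camera_model(name): a dict with "fx", "fy", "cx", "cy" (pixels), "k1" (the pictures are not rectified: a ray, as slopes to the right and down, at radius r is drawn at 1 + k1 r^2 times it, then the intrinsics apply), "world_from_camera" (4x4, takes a point from camera to world coordinates). Camera axes: x right, y up, looking along -z (the intrinsics and any distortion apply to the point x, -y, -z); pixel columns grow to the right and rows downward; lengths in mm; the calibration is good to about 2 mm. A picture is of the moment at which its call begins: read the wrist's pose just before it. camera_model takes no time and is no camera call; for the wrist camera it gives the pose at the moment of the call.
- manip.close_job(): hands the job in, once; it reports no verdict.
The state is a dict: "time_s": time; "joints": joint angles; "joint_velocities": joint speeds; "effort": joint torques, N m; "eef_pos": TCP position; "ee_rot": TCP orientation; "ft_force": force on the tool from outside, world axes, zero at the start; "ft_torque": the same for the moment, N m; "opening": finger opening in mm.
Only numpy, scipy, OpenCV 4.12 (cv2) and the standard library are available. Lean on these libraries where they do the work, as an engineer would, in place of code of your own. Each camera call takes 0.05 s, during which the arm holds its last target.

## Working session

There is one attempt and no reset: what is moved stays moved. The work goes in short steps, Python scripts to look and compute and a tool call to move; the robot and the scene stay as the last step left them, time stands still between calls to the robot, and variables do not carry over. Pictures are saved under pics/ and viewed, and the job is handed in when it is done.

Besides the shell and the picture viewer there is one more tool, called after "Request:" by a JSON object that holds its "fn" and its "kwargs". apply_moves: Moves the arm, as the interface text tells. Shifts and turns lie within -1 to 1; 1 stands for 500 mm of shift or pi rad of turn. Its arguments: {"type":"object","properties":{"plan":{"type":"array","items":{"type":"array","items":{"type":"number","minimum":-1,"maximum":1}}},"squeeze":{"type":"number"}},"required":["plan"]}

```bash
ls; mkdir -p pics; python3 - <<'E'
from station import monitor, optics, manip
import cv2,json,numpy as np
s=monitor.get_state();print(s)
for n in ["scene","top","wrist"]:
    m=optics.camera_model(n);print(n,m)
    im,d=optics.get_image(n);cv2.imwrite(f"pics/{n}0.png",im[:,:,::-1]);np.savez(f"pics/{n}0.npz",im=im,d=d,T=m["world_from_camera"])
E
```

```text
pics
{'time_s': 0.0, 'joints': array([ 1.25228701e+00,  3.09008700e-01,  1.63519024e+00,  9.94555614e-06,
        1.19970547e+00, -6.97258479e-02]), 'joint_velocities': array([-0.00030528,  0.00020968,  0.00090797, -0.00132016, -0.00098415,
        0.00192314]), 'effort': array([-6.23837332e-04, -4.15261388e+01, -2.76663101e+01, -2.17259367e-04,
        1.02063650e-02, -9.38419987e-06]), 'eef_pos': array([153.67101055, 604.96272135, 230.04302433]), 'ee_rot': array([-3.13928716e+00, -1.70295949e-04,  2.89280537e+00]), 'ft_force': array([ 0.07323274, -0.26610313,  1.51781975]), 'ft_torque': array([-0.0264235 , -0.02799445,  0.02571272]), 'opening': 85.23894796105303}
scene {'fx': 534.8617779109179, 'fy': 534.8617779109179, 'cx': 316.210516513963, 'cy': 247.1065771979086, 'k1': -0.03799473315658394, 'world_from_camera': array([[ 7.06151727e-01,  5.29211160e-01, -4.70409701e-01,
         1.30926844e+02],
       [-7.08060393e-01,  5.27345973e-01, -4.69634651e-01,
        -5.75951438e+02],
       [-4.67236570e-04,  6.64711797e-01,  7.47099731e-01,
         8.93949776e+02],
       [ 0.00000
[... 370 characters left out ...]
,
        -8.56311292e+01],
       [-8.71412601e-04,  2.01547006e-01,  9.79478456e-01,
         9.55328983e+02],
       [ 0.00000000e+00,  0.00000000e+00,  0.00000000e+00,
         1.00000000e+00]])}
wrist {'fx': 378.50196016598164, 'fy': 378.50196016598164, 'cx': 323.11939238481153, 'cy': 236.4177798701723, 'k1': -0.08123207242863875, 'world_from_camera': array([[ 2.46528169e-01, -9.28245399e-01, -2.78539657e-01,
         8.25395769e+01],
       [ 9.69133085e-01,  2.35467695e-01,  7.30481261e-02,
         6.22918936e+02],
       [-2.21949589e-03, -2.87950418e-01,  9.57642747e-01,
         3.72956531e+02],
       [ 0.00000000e+00,  0.00000000e+00,  0.00000000e+00,
         1.00000000e+00]])}
```

View pics/scene0.png

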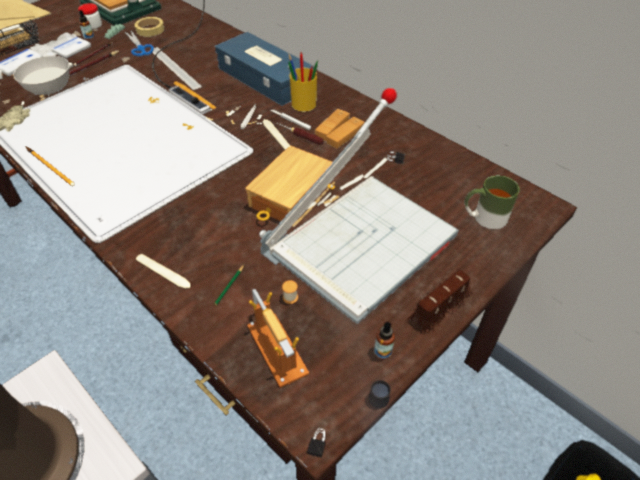

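View pics/top0.png

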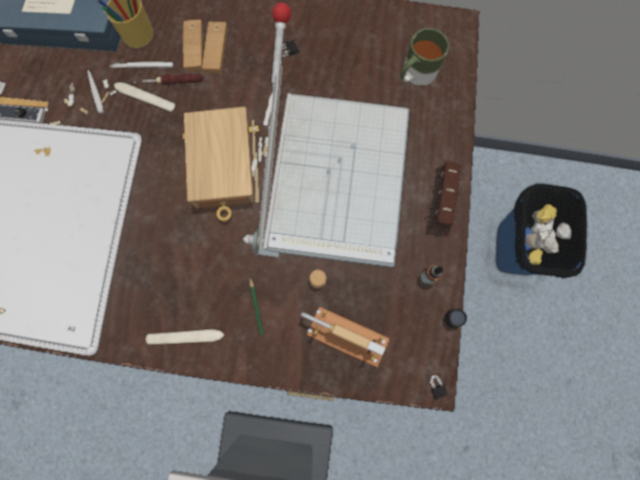

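View pics/wrist0.png

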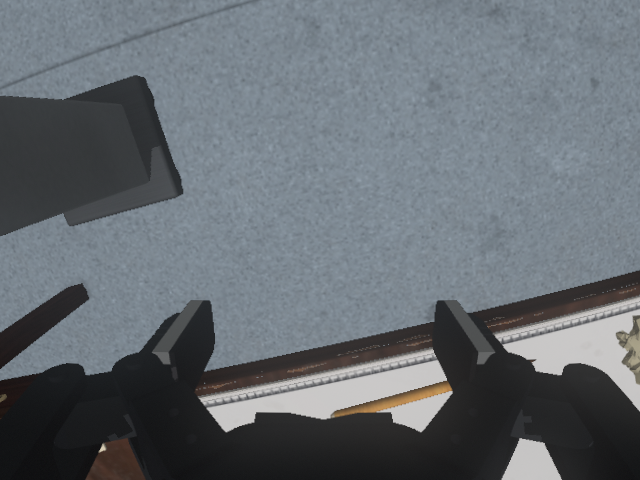

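```bash
cat > h.py <<'E'
import numpy as np,cv2
from station import monitor,optics,manip
def ray(m,u,v):
    K=np.array([[m['fx'],0,m['cx']],[0,m['fy'],m['cy']],[0,0,1]])
    p=cv2.undistortPoints(np.array([[[u,v]]],float),K,np.array([m['k1'],0,0,0.]))[0,0]
    return np.array([p[0],-p[1],-1.])
def px(m,u,v,depth):  # depth along axis
    T=m['world_from_camera'];return T[:3,:3]@(ray(m,u,v)*depth)+T[:3,3]
def pz(m,u,v,z):
    T=m['world_from_camera'];r=T[:3,:3]@ray(m,u,v);t=(z-T[2,3])/r[2];return T[:3,3]+t*r
def cloud(m,d):
    K=np.array([[m['fx'],0,m['cx']],[0,m['fy'],m['cy']],[0,0,1]])
    v,u=np.mgrid[:480,:640]
    p=cv2.undistortPoints(np.stack([u,v],-1).reshape(-1,1,2).astype(float),K,np.array([m['k1'],0,0,0.]))[:,0]
    r=np.c_[p[:,0],-p[:,1],-np.ones(len(p))]*d.reshape(-1,1)
    T=m['world_from_camera'];w=r@T[:3,:3].T+T[:3,3]
    w[d.reshape(-1)<=0]=np.nan
    return w.reshape(480,640,3)
E
python3 - <<'E'
from h import *
for n,(a,b,c,e) in {"top":(170,90,420,380),"scene":(220,120,420,400)}.items():
    z=np.load(f"pics/{n}0.npz");m=optics.camera_model(n)
    C=cloud(m,z['d']);np.save(f"pics/c_{n}.npy",C)
    im=z['im'][b:e,a:c,::-1];f=min(800/(c-a),600/(e-b))
    cv2.imwrite(f"pics/{n}crop.png",cv2.resize(im,None,fx=f,fy=f,interpolation=cv2.INTER_CUBIC));print(n,f)
    h=C[b:e,a:c,2];g=np.clip(h*2,0,255);cv2.imwrite(f"pics/{n}h.png",cv2.resize(np.nan_to_num(g).astype(np.uint8),None,fx=f,fy=f,interpolation=cv2.INTER_NEAREST))
E
```

```text
top 2.0689655172413794
scene 2.142857142857143
```

View pics/topcrop.png

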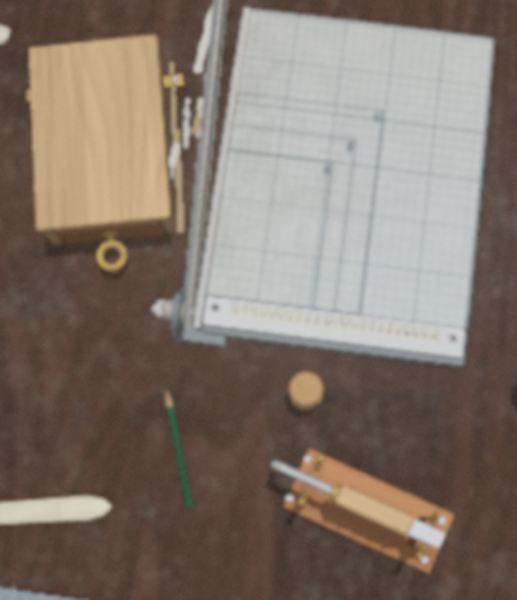

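View pics/toph.png

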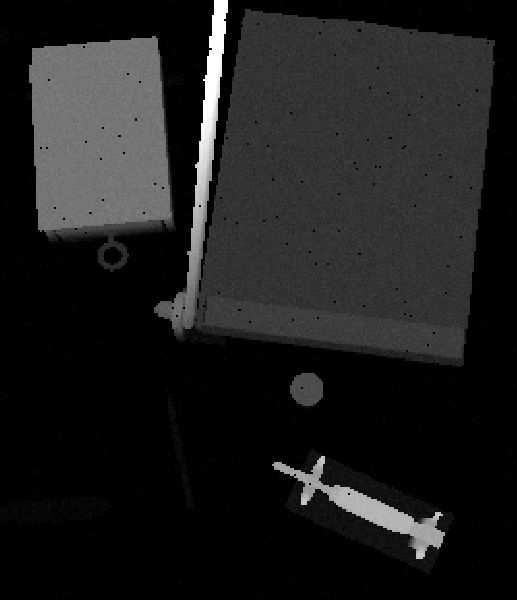

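View pics/scenecrop.png

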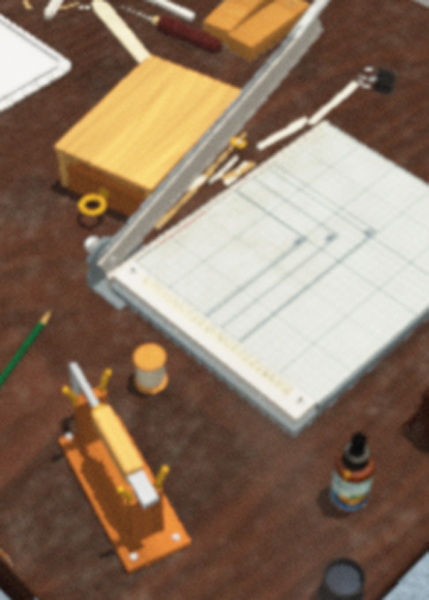

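The pictures show the case at top px (217,155), its eye at (224,214), the rest and hook at about (348,336) with the leg end at (303,315), the spool at (318,278), and the guillotine lever right of the case. Next I fit the poses from depth.

```bash
python3 - <<'E'
from h import *
def rect(P): 
    r=cv2.minAreaRect(P[:,:2].astype(np.float32)); return r
def pca(P):
    c=np.median(P,0); c=P.mean(0);u,s,v=np.linalg.svd(P-c);return c,v[0]
for n,rois in {"top":dict(case=(170,95,265,215),eye=(205,203,245,228),hook=(295,305,395,375)),"scene":dict(case=(225,140,350,235),eye=(250,203,278,232),hook=(240,280,320,390))}.items():
    C=np.load(f"pics/c_{n}.npy")
    def sub(k,lo,hi):
        a,b,c,e=rois[k];P=C[b:e,a:c].reshape(-1,3);P=P[np.isfinite(P[:,0])];return P[(P[:,2]>lo)&(P[:,2]<hi)]
    P=sub("case",52,70);print(n,"casetop",len(P),np.median(P[:,2]),rect(P),P[:,:2].mean(0)); print(cv2.boxPoints(rect(P)))
    P=sub("eye",10,32);print("eye",len(P),P.mean(0),(P.min(0)+P.max(0))/2,P.min(0),P.max(0))
    P=sub("hook",68,130);print("hook",len(P),np.percentile(P[:,2],[5,50,95]),rect(P))
    P=sub("hook",84,96);print("handle top",len(P),np.median(P[:,2]),rect(P),cv2.boxPoints(rect(P)).tolist())
    P=sub("hook",5,16);print("base",len(P),np.median(P[:,2]),rect(P))
    P=sub("hook",-5,5);print("table z",np.median(P[:,2]))
m=optics.camera_model("top")
print("leg end",pz(m,302.5,315,80),pz(m,380,350,80))
C=np.load("pics/c_top.npy")
for k,(a,b,c,e) in dict(spool=(305,265,330,292),dropper=(415,258,448,290),loupe=(440,305,470,332),cutter=(235,0,300,260)).items():
    P=C[b:e,a:c].reshape(-1,3);P=P[P[:,2]>20];print(k,P.min(0),P.max(0),np.median(P,0))
P=C[0:260,230:300].reshape(-1,3);
for x in range(400,760,30):
    q=P[(abs(P[:,0]-x)<6)&(P[:,2]>30)]
    if len(q): print(x,np.median(q,0),q.max(0))
E
```

```text
top casetop 5594 58.72004984568542 ((757.856689453125, 147.8155059814453), (231.3994140625, 138.7607879638672), 15.18388557434082) [772.66192755 155.74227151]
[[628.0241  184.47003]
 [664.368    50.55336]
 [887.6893  111.16098]
 [851.3454  245.07765]]
eye 152 [668.45361182 135.63567223  20.40632882] [668.27239978 144.18137678  18.44286563] [648.99985849 115.55427232  10.03911365] [687.54494106 172.80848124  26.84661761]
hook 851 [74.84932111 87.57342432 93.39010196] ((459.0160827636719, -130.58709716796875), (160.7093048095703, 44.77060317993164), 71.69419860839844)
handle top 485 89.88442857651035 ((457.5502014160156, -138.8945770263672), (139.60934448242188, 40.59748840332031), 71.85423278808594) [[416.52130126953125, -198.90591430664062], [455.09979248046875, -211.54940795898438], [498.5791015625, -78.88323974609375], [460.0006103515625, -66.23974609375]]
base 1529 8.61403575059012 ((453.9038391113281, -146.8529052734375), (148.73060607910156, 61.106475830078125), 72.93756866455078)
table z -1.2997424968890527
scene casetop 3118 58.77091072578679 ((735.6201782226562, 128.239273071
[... 1338 characters left out ...]
3]
loupe [ 498.60095097 -365.78323365   20.09431   ] [ 533.16744953 -331.56798282   40.41330397] [ 515.85435369 -349.03889549   32.9741498 ]
cutter [594.26359966 -31.1891663   20.04218684] [995.96844616 137.50056592 247.82578634] [756.23198929  37.00205749  30.3548655 ]
610 [610.80155547  42.275555    42.40436713] [615.92845764  77.58139815  58.81267366]
640 [639.7827689   41.88512436  64.09051892] [645.44657687  47.63792978  70.94620785]
670 [670.17598809  42.03357197  76.70348785] [675.25941201  50.55334623  83.12565282]
700 [699.3521749   90.29358273  59.16160219] [705.87736383 117.93410369  99.10702565]
730 [730.21835903  94.47215308  59.85000425] [735.84274726 122.70472748 109.76374379]
```

```bash
python3 - <<'E'
from h import *
K=np.ones((3,3),np.uint8)
for n,rois in {"top":dict(case=(170,95,265,215),eye=(208,203,242,225),hook=(295,305,395,375)),"scene":dict(case=(225,140,350,235),eye=(250,203,278,232),hook=(240,280,320,390))}.items():
    C=np.load(f"pics/c_{n}.npy");m=optics.camera_model(n)
    z=np.load(f"pics/{n}0.npz")['im']
    def blob(k,lo,hi,op=True):
        a,b,c,e=rois[k];M=np.zeros((480,640),np.uint8);Z=C[b:e,a:c,2];M[b:e,a:c]=(Z>lo)&(Z<hi)
        M=cv2.morphologyEx(M,cv2.MORPH_CLOSE,K)
        if op:M=cv2.morphologyEx(M,cv2.MORPH_OPEN,K)
        nn,L,S,ce=cv2.connectedComponentsWithStats(M);i=1+np.argmax(S[1:,4]);return L==i,ce[i],S[i]
    M,ce,S=blob("case",54,64)
    # project mask pixels onto z=60 plane
    def proj(M,zz):
        v,u=np.nonzero(M);return np.array([pz(m,x,y,zz)[:2] for x,y in zip(u,v)],np.float32)
    P=proj(M,60);r=cv2.minAreaRect(P);print(n,"case",S,r,P.mean(0))
    M,ce,S=blob("eye",12,28,False);v,u=np.nonzero(M);el=cv2.fitEllipse(cv2.findContours(M.astype(np.uint8),0,1)[0][0]);print("eye",ce,S,el,pz(m,*el[0],20))
    M,ce,S=blob("hook",84,98,False);P=proj(M,92);print("handle",S,cv2.minAreaRect(P),P.mean(0))
    M,ce,S=blob("hook",86,96);P=proj(M,92);print("handle opened",S,cv2.minAreaRect(P),P.mean(0),cv2.boxPoints(cv2.minAreaRect(P)).tolist())
z=np.load("pics/top0.npz")['im']
cv2.imwrite("pics/eyez.png",cv2.resize(z[195:232,200:262,::-1],None,fx=12,fy=12,interpolation=cv2.INTER_CUBIC))
cv2.imwrite("pics/hookz.png",cv2.resize(z[300:370,295:395,::-1],None,fx=8,fy=8,interpolation=cv2.INTER_CUBIC))
E
```

```text
top case [ 184  108   68   93 5596] ((774.673583984375, 156.26089477539062), (189.86769104003906, 127.16744232177734), 13.796126365661621) [772.19666 155.51436]
eye [222.46979866 210.68456376] [208 203  24  18 149] ((220.6982879638672, 210.35443115234375), (14.380265235900879, 24.026403427124023), 117.8912124633789) [668.16895385 137.28761182  20.        ]
handle [329 325  52  27 476] ((451.08428955078125, -153.55975341796875), (96.66668701171875, 18.0173282623291), 72.73252868652344) [ 452.4175  -150.04869]
handle opened [331 325  39  23 393] ((454.040283203125, -144.25057983398438), (72.46406555175781, 17.898332595825195), 72.73252868652344) [ 454.02795 -144.808  ] [[434.7395935058594, -176.19320678710938], [451.8312683105469, -181.50601196289062], [473.3409729003906, -112.30795288085938], [456.2492980957031, -106.99514770507812]]
scene case [ 247  147   85   62 2868] ((772.7918090820312, 152.6416778564453), (193.02870178222656, 129.22279357910156), 13.350418090820312) [769.2921  151.07458]
eye [264.66190476 211.11904762] [250 203  28  18 210] ((262.8401184082031, 211.5050506591797), (14.92226791381836, 27.78760528564453), 109.14868927001953) [672.06348893 139.64715095  20.        ]
handle [263 309  31  46 484] ((444.8195495605469, -160.68614196777344), (104.95955657958984, 26.893966674804688), 68.5006332397461) [ 447.29218 -162.05669]
handle opened [263 310  24  31 327] ((452.3572082519531, -149.02517700195312), (70.83291625976562, 18.263017654418945), 72.71641540527344) [ 452.4452  -149.72203] [[433.1157531738281, -180.12945556640625], [450.5541076660156, -185.555419921875], [471.5986633300781, -117.9208984375], [454.1603088378906, -112.49493408203125]]
```

View pics/eyez.png

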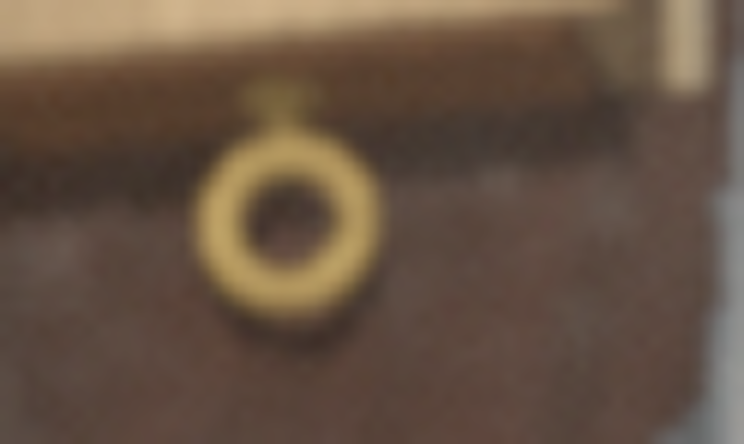

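View pics/hookz.png

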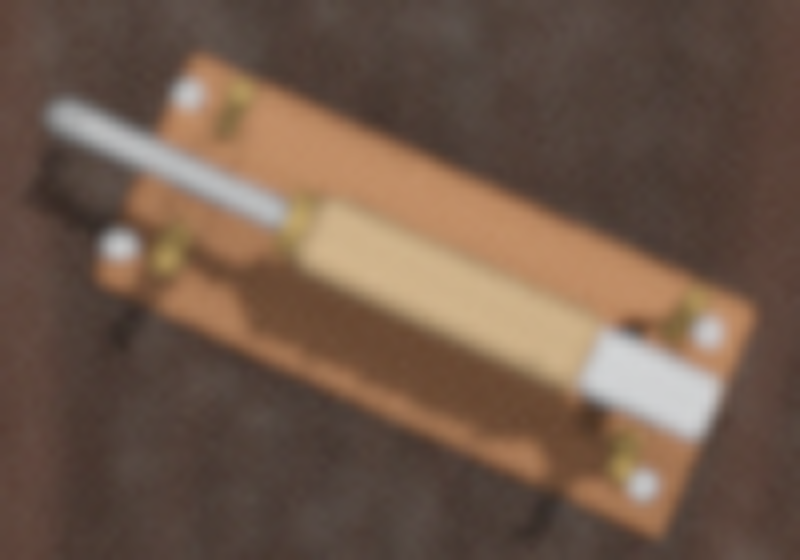

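```bash
cat >> h.py <<'E'
from scipy.spatial.transform import Rotation as Ro
def rel(pos,yawdeg,pitch=0,s=None):
    s=s or monitor.get_state()
    R0=Ro.from_euler('xyz',s['ee_rot']);R1=Ro.from_euler('xyz',[np.pi,pitch,np.radians(yawdeg)])
    r=(R0.inv()*R1).as_rotvec()/np.pi;t=R0.inv().apply(np.array(pos)-s['eef_pos'])/500
    print("turn",r.round(4),"shift",t.round(4),"rows>=",max(np.linalg.norm(t)*8,np.linalg.norm(r)*180/10.7))
E
python3 - <<'E'
from h import *
m=optics.camera_model("top");print("eye top",pz(m,223.7,213,20))
m=optics.camera_model("scene");
z=np.load("pics/scene0.npz")['im']
cv2.imwrite("pics/eyes.png",cv2.resize(z[195:232,235:297,::-1],None,fx=12,fy=12,interpolation=cv2.INTER_CUBIC))
rel([454,-147,200],72.7)
E
```

```text
eye top [663.50963704 130.29346329  20.        ]
turn [-5.000e-04  4.000e-04  5.169e-01] shift [-0.9525 -1.3099  0.0629] rows>= 12.966781022753446
```

View pics/eyes.png

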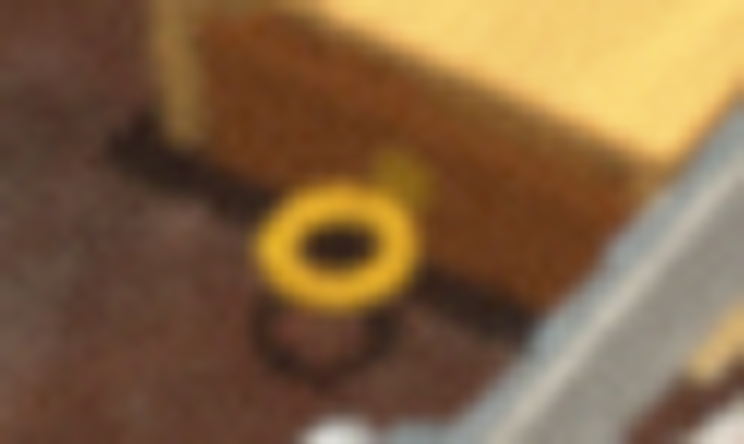

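Request:
{"fn": "apply_moves", "kwargs": {"plan": [[0,0,0.3,-0.37,-0.51,0.0,-1],[0,0,0.3,-0.37,-0.51,0.0,-1],[0,0,0.3,-0.37,-0.51,0.0,-1],[0,0,0.3,-0.37,-0.51,0.0,-1],[0,0,0.3,-0.37,-0.51,0.0,-1]], "squeeze": 100}}

```text
time_s: 0.78
eef_pos: [269.4, 313.4, 230.6]
ee_rot: [-3.141, 0.002, 1.95]
ft_force: [1.1, -0.4, -0.1]
opening: 85.1
```

```bash
python3 - <<'E'
from h import *
m=optics.camera_model("scene");print(pz(m,262.7,215,20))
print(monitor.get_state()['eef_pos'])
rel([454,-147,200],72.7)
E
```

```text
[664.23353775 131.21279505  20.        ]
[269.39805053 313.35435532 230.61454228]
turn [-0.      0.0006  0.2168] shift [-0.9919  0.0021  0.0629] rows>= 7.950909581648117
```

Request:
{"fn": "apply_moves", "kwargs": {"plan": [[0,0,0.217,-0.99,0,0.06,-1],[0,0,0.217,-0.99,0,0.06,-1],[0,0,0.217,-0.99,0,0.06,-1],[0,0,0.217,-0.99,0,0.06,-1],[0,0,0.217,-0.99,0,0.06,-1]]}}

```text
time_s: 1.4
eef_pos: [384.7, 23.4, 212.5]
ee_rot: [3.14, 0.001, 1.267]
ft_force: [0.3, 0.7, 0.7]
opening: 85.8
```

```bash
python3 - <<'E'
from h import *
rel([454,-147,200],72.7)
E
```

```text
turn [ 0.0006  0.0003 -0.0005] shift [-0.2838  0.234   0.0256] rows>= 2.9499360677018527
```

Request:
{"fn": "apply_moves", "kwargs": {"plan": [[0,0,0,-0.284,0.234,0.024,-1],[0,0,0,-0.284,0.234,0.024,-1],[0,0,0,-0.284,0.234,0.024,-1],[0,0,0,-0.284,0.234,0.024,-1]]}}

```text
time_s: 1.9
eef_pos: [455.1, -150.8, 200.6]
ee_rot: [3.139, 0.002, 1.262]
ft_force: [0.2, 0.9, -0.9]
opening: 85.2
```

```bash
cat > look.py <<'E'
from h import *
import sys
n=sys.argv[1]
s=monitor.get_state();m=optics.camera_model("wrist");im,d=optics.get_image("wrist")
cv2.imwrite(f"pics/{n}.png",im[:,:,::-1]);np.savez(f"pics/{n}.npz",im=im,d=d,T=m['world_from_camera'],pos=s['eef_pos'],rot=s['ee_rot'])
print(s['time_s'],s['eef_pos'],s['ee_rot'],s['ft_force'],s['opening'])
E
python3 look.py w1
```

```text
1.9 [ 455.05565897 -150.7863752   200.59479286] [3.13903999e+00 1.83471498e-03 1.26201922e+00] [ 0.22087733  0.88992218 -0.85322986] 85.1812612119135
```

View pics/w1.png

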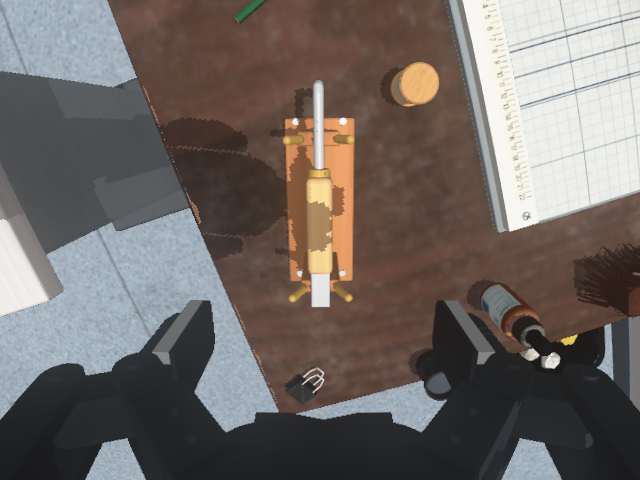

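The wrist view shows the hook handle from (319,170) to (320,273), leg end at (318,82), tail end at (320,306), with the prongs clear of the handle sides.

```bash
python3 - <<'E'
from h import *
z=np.load("pics/w1.npz");m=optics.camera_model("wrist");m['world_from_camera']=z['T']
for a in [(318.5,170,90),(318.5,178,92),(320,273,92),(320.3,306,80),(318.5,82,83)]: print(a,pz(m,*a))
C=cloud(m,z['d'])
M=((C[...,2]>86)&(C[...,2]<97)).astype(np.uint8);M[:160]=0;M[285:]=0;M[:,:295]=0;M[:,345:]=0
M=cv2.morphologyEx(M,cv2.MORPH_OPEN,np.ones((5,5)))
v,u=np.nonzero(M);P=np.array([pz(m,a,b,92)[:2] for a,b in zip(u,v)],np.float32)
print(len(P),np.median(C[M>0],0),cv2.minAreaRect(P),u.min(),u.max(),v.min(),v.max())
# rest base
M=((C[...,2]>5)&(C[...,2]<15)).astype(np.uint8);M[:100]=0;M[300:]=0;M[:,:270]=0;M[:,370:]=0
M=cv2.morphologyEx(M,cv2.MORPH_OPEN,np.ones((3,3)));v,u=np.nonzero(M);P=np.array([pz(m,a,b,10)[:2] for a,b in zip(u,v)],np.float32)
print(len(P),cv2.minAreaRect(P))
cv2.imwrite("pics/w1z.png",cv2.resize(z['im'][70:320,260:380,::-1],None,fx=2.4,fy=2.4,interpolation=cv2.INTER_CUBIC))
E
```

```text
(318.5, 170, 90) [ 465.30378003 -109.35677906   90.        ]
(318.5, 178, 92) [ 463.76590468 -114.16995007   92.        ]
(320, 273, 92) [ 443.94304499 -178.99851572   92.        ]
(320.3, 306, 80) [ 434.20180799 -209.84733273   80.        ]
(318.5, 82, 83) [482.49478105 -55.88512675  83.        ]
2503 [ 454.84853189 -143.70789097   91.78341183] ((454.695068359375, -144.08187866210938), (73.12808990478516, 17.417173385620117), 72.67139434814453) 306 332 170 273
6418 ((454.0705261230469, -147.32354736328125), (148.88790893554688, 59.93754196166992), 72.94207763671875)
```

View pics/w1z.png

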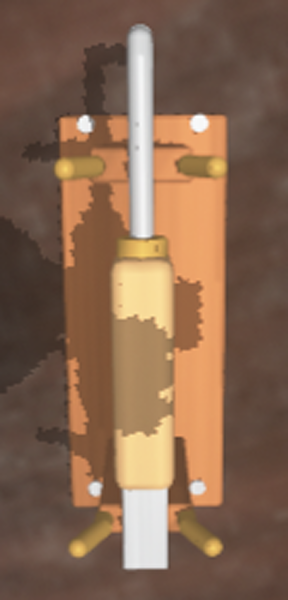

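```bash
python3 - <<'E'
from h import *
rel([454,-147.3,61],72.8)
E
```

```text
turn [ 0.0001  0.0002 -0.0022] shift [ 0.0026 -0.0006  0.2786] rows>= 2.228613338803436
```

Request:
{"fn": "apply_moves", "kwargs": {"plan": [[0,0,-0.0022,0.003,-0.001,0.12,-1],[0,0,-0.0022,0.003,-0.001,0.2,-1],[0,0,-0.0022,0.003,-0.001,0.26,-1],[0,0,-0.0022,0.003,-0.001,0.279,-1],[0,0,-0.0022,0.003,-0.001,0.279,-1]]}}

```text
time_s: 2.58
eef_pos: [453.5, -146.1, 60.8]
ee_rot: [-3.141, 0.0, 1.272]
ft_force: [0.5, 0.7, 0.5]
opening: 85.2
```

```bash
python3 look.py w2; python3 - <<'E'
from h import *
rel([454,-147.3,61],72.8)
E
```

```text
2.575 [ 453.46710637 -146.06153862   60.79474025] [-3.14089079e+00  4.07565179e-04  1.27172471e+00] [0.4596748  0.7064285  0.50694663] 85.18314661741466
turn [0.0005 0.0002 0.0003] shift [-0.0015 -0.0004  0.0013] rows>= 0.016326077017374072
```

View pics/w2.png

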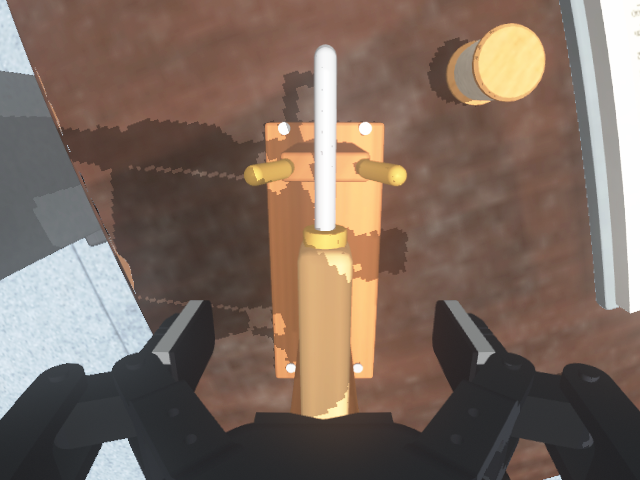

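The handle at u≈325 is centred between the fingers (206 and 438). Closing.

Request:
{"fn": "apply_moves", "kwargs": {"plan": [[0,0,0,0,0,0,1],[0,0,0,0,0,0,1],[0,0,0,0,0,0,1],[0,0,0,0,0,0,1],[0,0,0,0,0,0,1]], "squeeze": 100}}

```text
time_s: 3.25
eef_pos: [454.8, -146.9, 62.2]
ee_rot: [3.139, 0.001, 1.271]
ft_force: [-0.3, 0.9, 5.6]
opening: 16.1
```

Request:
{"fn": "apply_moves", "kwargs": {"plan": [[0,0,0,0,0,-0.02,1],[0,0,0,0,0,-0.06,1],[0,0,0,0,0,-0.12,1],[0,0,0,0,0,-0.15,1]]}}

```text
time_s: 3.75
eef_pos: [455.4, -147.1, 138.8]
ee_rot: [3.137, 0.001, 1.271]
ft_force: [0.6, -0.5, -1.2]
opening: 16.5
```

```bash
python3 look.py w3
```

```text
3.75 [ 455.40614583 -147.07714098  138.76976405] [3.13713170e+00 9.94533782e-04 1.27128293e+00] [ 0.58455946 -0.47850864 -1.19920093] 16.525332272900293
```

View pics/w3.png

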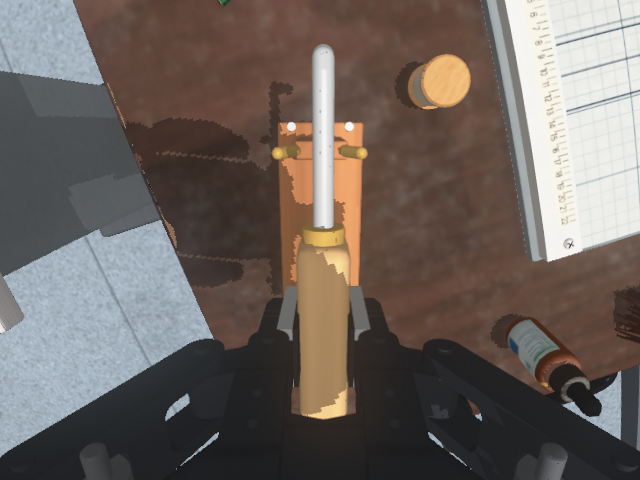

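```bash
python3 - <<'E'
from h import *
z=np.load("pics/w3.npz");m=optics.camera_model("wrist");m['world_from_camera']=z['T']
R=Ro.from_euler('xyz',z['rot'])
C=cloud(m,z['d'])
for a in [(323,46,157),(323,50,160.5),(323.5,215,160.5),(323,230,160),(325,250,168)]:
    p=pz(m,*a);print(a,p,R.inv().apply(p-z['pos']), "depthpt",R.inv().apply(C[int(a[1])+3,int(a[0])]-z['pos']))
E
```

```text
(323, 46, 157) [483.33688106 -55.60655393 157.        ] [ 95.62126635  -0.2198662  -18.32650673] depthpt [ 94.37455297  -0.22324715 -20.45929003]
(323, 50, 160.5) [482.79495229 -57.2901741  160.5       ] [ 93.84922169  -0.2253017  -21.82480516] depthpt [ 93.33243885  -0.22293071 -19.91227919]
(323.5, 215, 160.5) [ 468.09319375 -105.38515545  160.5       ] [ 43.55761347  -0.08208606 -21.77414906] depthpt [ 42.45251225  -0.24621767 -21.40346646]
(323, 230, 160) [ 466.38592715 -110.35972779  160.        ] [ 38.30127001  -0.24782369 -21.26965553] depthpt [ 38.11043076  -0.25187563 -24.21013262]
(325, 250, 168) [ 465.66895135 -114.66354675  168.        ] [ 33.96955467   0.37264723 -29.26266309] depthpt [ 32.51855733   0.38248529 -27.97832358]
```

```bash
python3 - <<'E'
from h import *
rel([573,108.8,140],13.5)
E
```

```text
turn [ 0.0022 -0.0008  0.3297] shift [5.586e-01 7.150e-02 2.000e-04] rows>= 5.545898703176575
```

Request:
{"fn": "apply_moves", "kwargs": {"plan": [[0.0022,0,0.33,0.559,0.0715,0,1],[0.0022,0,0.33,0.559,0.0715,0,1],[0.0022,0,0.33,0.559,0.0715,0,1],[0.0022,0,0.33,0.559,0.0715,0,1],[0.0022,0,0.33,0.559,0.0715,0,1]]}}

```text
time_s: 4.42
eef_pos: [572.8, 110.3, 139.1]
ee_rot: [-3.141, -0.001, 0.405]
ft_force: [0.5, -0.4, -0.3]
opening: 16.5
```

```bash
python3 - <<'E'
from h import *
rel([573,108.8,85],13.5)
E
```

```text
turn [-0.0002 -0.0001  0.054 ] shift [-0.001   0.003   0.1082] rows>= 0.907840107931408
```

Request:
{"fn": "apply_moves", "kwargs": {"plan": [[0,0,0.054,-0.001,0.003,0,1],[0,0,0.054,-0.001,0.003,0.06,1],[0,0,0.054,-0.001,0.003,0.09,1],[0,0,0.054,-0.001,0.003,0.09,1]]}}

```text
time_s: 4.92
eef_pos: [570.9, 108.4, 91.8]
ee_rot: [-3.14, 0.005, 0.235]
ft_force: [-1.0, 0.4, -0.5]
opening: 16.5
```

```bash
python3 look.py w4;python3 - <<'E'
from h import *
im,d=optics.get_image("top");cv2.imwrite("pics/t4.png",cv2.resize(im[150:290,160:320,::-1],None,fx=4,fy=4,interpolation=cv2.INTER_CUBIC))
E
```

```text
4.925 [570.85065704 108.40434462  91.82285112] [-3.14021575  0.00463588  0.23530943] [-0.96037677  0.39287951 -0.51020328] 16.540020627394775
```

View pics/w4.png

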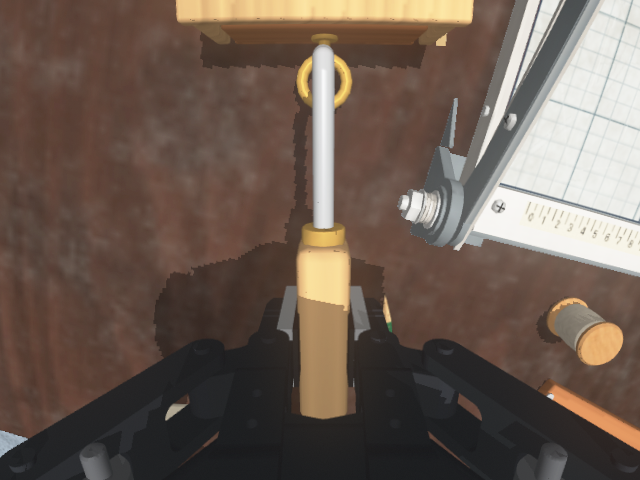

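View pics/t4.png

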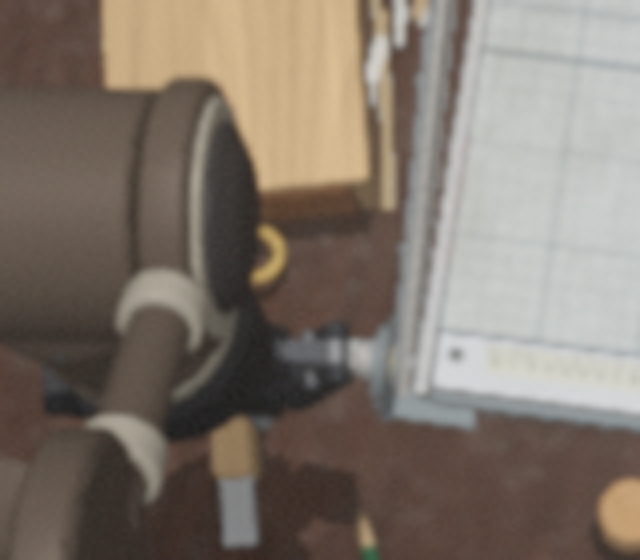

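The wrist picture shows the ring centred at about (324.5, 82) right under the shank (u≈323), and the case front is parallel to the image rows, so the yaw is good.

```bash
python3 - <<'E'
from h import *
z=np.load("pics/w4.npz");m=optics.camera_model("wrist");m['world_from_camera']=z['T']
R=Ro.from_euler('xyz',z['rot'])
for a in [(324.5,82,20),(324.5,55.5,20),(324.5,108.5,20),(298,80,20),(351,80,20),(323,46,110.2)]:
    p=pz(m,*a);print(a,p,R.inv().apply(p-z['pos']))
print(pz(m,210,25,40)-pz(m,440,25,40))
cv2.imwrite("pics/w4z.png",cv2.resize(z['im'][20:130,270:380,::-1],None,fx=5,fy=5,interpolation=cv2.INTER_CUBIC))
E
```

```text
(324.5, 82, 20) [662.6818779  129.30775145  20.        ] [94.50600946  1.18082313 71.38394299]
(324.5, 55.5, 20) [675.65740918 132.42533374  20.        ] [107.85066613   1.17423516  71.32208733]
(324.5, 108.5, 20) [649.3924921  126.11404758  20.        ] [80.83840357  1.18826372 71.44729465]
(298, 80, 20) [660.41393243 143.28027062  20.        ] [ 95.55815975 -12.93539578  71.39850206]
(351, 80, 20) [666.9935729  115.82546969  20.        ] [95.55556082 15.29678878 71.35964096]
(323, 46, 110.2) [664.0184584  130.37697185 110.2       ] [ 95.63686745   0.32847868 -18.82118075]
[-2.53726100e+01  1.05791023e+02  2.84217094e-14]
```

View pics/w4z.png

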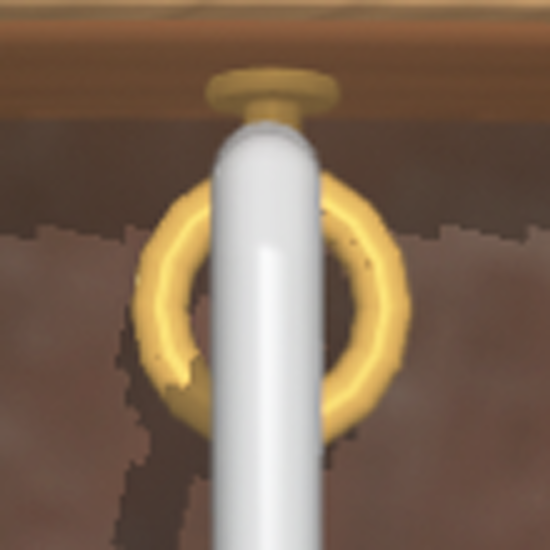

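Request:
{"fn": "apply_moves", "kwargs": {"plan": [[0,0,0,0.002,0.002,0.03,1],[0,0,0,0.002,0.002,0.06,1],[0,0,0,0.002,0.002,0.06,1],[0,0,0,0.002,0.002,0.06,1]]}}

```text
time_s: 5.52
eef_pos: [574.2, 107.8, 63.9]
ee_rot: [-3.141, 0.0, 0.235]
ft_force: [0.9, -0.2, -0.4]
opening: 16.4
```

```bash
python3 look.py w5; python3 - <<'E'
from h import *
z=np.load("pics/w5.npz")
cv2.imwrite("pics/w5z.png",cv2.resize(z['im'][0:150,240:400,::-1],None,fx=4,fy=4,interpolation=cv2.INTER_CUBIC))
rel([570.85+.7,108.4-1,65],13.5)
E
```

```text
5.525 [574.24328077 107.79121726  63.90589924] [-3.14080692e+00  8.07005781e-06  2.35113324e-01] [ 0.9022852  -0.23510449 -0.37168431] 16.43684783256302
turn [-0.0002 -0.0003 -0.0002] shift [-0.0061 -0.0006 -0.0014] rows>= 0.05051378570652238
```

View pics/w5z.png

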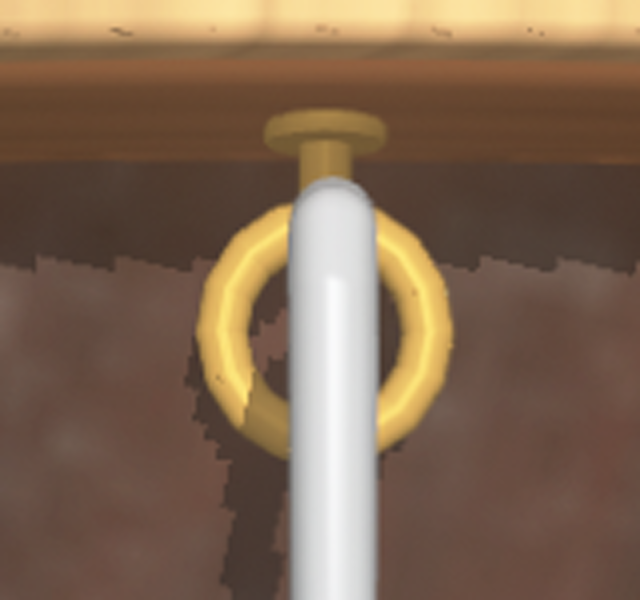

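```bash
python3 - <<'E'
from h import *
z=np.load("pics/w5.npz");m=optics.camera_model("wrist");m['world_from_camera']=z['T']
R=Ro.from_euler('xyz',z['rot'])
for a in [(321.2,83,20),(321.2,50.5,20),(321.2,114,20),(289.5,83,20),(353,83,20),(323,46,z['pos'][2]+18.3),(323.2,60,z['pos'][2]+21.8)]:
    p=pz(m,*a);print(a,p,R.inv().apply(p-z['pos']))
for i in range(3):
    s=monitor.get_state();print(s['eef_pos'],s['ee_rot'])
E
```

```text
(321.2, 83, 20) [662.79762181 129.54592694  20.        ] [91.18621284 -0.49267837 43.90556403]
(321.2, 50.5, 20) [676.66465571 132.84711334  20.        ] [105.44075811  -0.47267264  43.90543327]
(321.2, 114, 20) [649.19441947 126.30876093  20.        ] [77.20315436 -0.51348276 43.90569322]
(289.5, 83, 20) [659.4115138  143.89903939  20.        ] [ 91.23686699 -15.23970738  43.91715093]
(353, 83, 20) [666.27308243 115.16917308  20.        ] [91.2169457  14.29815658 43.89394205]
(323, 46, np.float64(82.20589923599645)) [667.38960441 129.76789857  82.20589924] [ 95.70306758   0.31229604 -18.30102336]
(323.2, 60, np.float64(85.70589923599645)) [662.93585301 128.6409187   85.70589924] [ 91.10928621   0.3680047  -21.80103114]
[574.59663993 107.83895287  64.29810311] [-3.14091316e+00 -8.10059951e-04  2.35054788e-01]
[574.59663993 107.83895287  64.29810311] [-3.14091316e+00 -8.10059951e-04  2.35054788e-01]
[574.59663993 107.83895287  64.29810311] [-3.14091316e+00 -8.10059951e-04  2.35054788e-01]
```

Request:
{"fn": "apply_moves", "kwargs": {"plan": [[0,0,0,-0.003,-0.002,0.0,1],[0,0,0,-0.003,-0.002,0.02,1],[0,0,0,-0.003,-0.002,0.04,1],[0,0,0,-0.003,-0.002,0.05,1],[0,0,0,-0.003,-0.002,0.05,1]]}}

```text
time_s: 6.2
eef_pos: [572.2, 108.4, 38.3]
ee_rot: [-3.141, 0.001, 0.235]
ft_force: [-0.8, 0.2, -1.7]
opening: 16.5
```

```bash
python3 look.py w6; python3 - <<'E'
from h import *
z=np.load("pics/w6.npz")
cv2.imwrite("pics/w6z.png",cv2.resize(z['im'][0:150,240:400,::-1],None,fx=4,fy=4,interpolation=cv2.INTER_CUBIC))
im,d=optics.get_image("scene");cv2.imwrite("pics/s6.png",cv2.resize(im[140:290,180:380,::-1],None,fx=4,fy=4,interpolation=cv2.INTER_CUBIC))
E
```

```text
6.2 [572.15843626 108.3963489   38.3031946 ] [-3.14067715e+00  1.03634307e-03  2.35054769e-01] [-0.77969117  0.18992026 -1.67944845] 16.468360181277223
```

View pics/w6z.png

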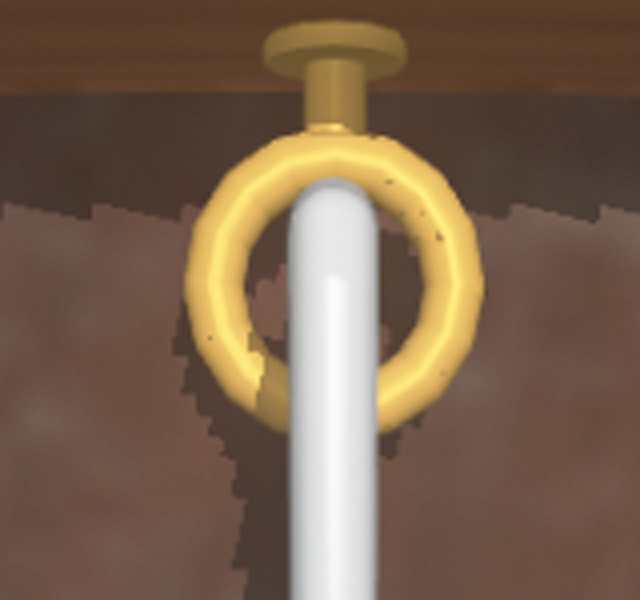

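View pics/s6.png

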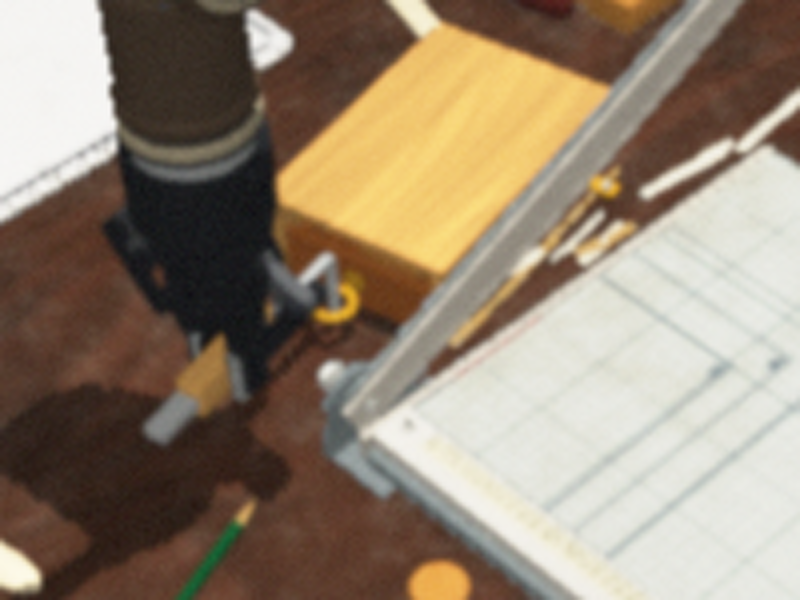

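Request:
{"fn": "apply_moves", "kwargs": {"plan": [[0,0,0,-0.003,0,0,1],[0,0,0,-0.006,0,0,1],[0,0,0,-0.009,0,0,1],[0,0,0,-0.012,0,0,1],[0,0,0,-0.015,0,0,1]], "squeeze": 110}}

```text
time_s: 6.92
eef_pos: [565.7, 106.7, 39.2]
ee_rot: [-3.141, -0.001, 0.235]
ft_force: [0.8, -0.7, -1.2]
opening: 16.1
```

```bash
cat > st.py <<'E'
from h import *
a=np.array([np.cos(.2356),np.sin(.2356),0])
for i in range(4):
    if i: optics.get_image("wrist")
    s=monitor.get_state();p=s['eef_pos'];print(round(s['time_s'],3),p.round(1),"out",round(-(p-np.array([572.2,108.4,0]))@a,1),"lat",round(-(p-np.array([572.2,108.4,0]))@np.array([-a[1],a[0],0]),1),"F",s['ft_force'].round(2),"Fa",round(s['ft_force']@a,2),s['ee_rot'].round(3))
E
python3 st.py
```

```text
6.925 [565.7 106.7  39.2] out 6.7 lat 0.1 F [ 0.76 -0.7  -1.17] Fa 0.58 [-3.141e+00 -1.000e-03  2.350e-01]
6.975 [565.7 106.7  39.3] out 6.7 lat 0.1 F [ 0.36  0.39 -1.  ] Fa 0.44 [-3.141e+00 -1.000e-03  2.350e-01]
7.025 [565.8 106.7  39.3] out 6.6 lat 0.1 F [-0.05  0.4  -1.51] Fa 0.04 [-3.141e+00 -1.000e-03  2.350e-01]
7.075 [565.8 106.8  39.3] out 6.6 lat 0.1 F [-0.34 -1.05 -1.45] Fa -0.57 [-3.141e+00 -1.000e-03  2.350e-01]
```

Request:
{"fn": "apply_moves", "kwargs": {"plan": [[0,0,0,-0.003,0,0,1],[0,0,0,-0.006,0,0,1],[0,0,0,-0.009,0,0,1],[0,0,0,-0.012,0,0,1],[0,0,0,-0.016,0,0,1]]}}

```text
time_s: 7.7
eef_pos: [558.1, 104.9, 39.4]
ee_rot: [-3.141, -0.002, 0.235]
ft_force: [2.1, 1.1, -2.0]
opening: 16.4
```

```bash
python3 st.py; python3 look.py w7;python3 - <<'E'
from h import *
z=np.load("pics/w7.npz")
cv2.imwrite("pics/w7z.png",cv2.resize(z['im'][0:150,160:480,::-1],None,fx=2.5,fy=2.5,interpolation=cv2.INTER_CUBIC))
E
```

```text
7.7 [558.1 104.9  39.4] out 14.5 lat 0.1 F [ 2.08  1.09 -2.  ] Fa 2.28 [-3.141e+00 -2.000e-03  2.350e-01]
7.75 [557.8 104.8  39.3] out 14.8 lat 0.1 F [ 2.35  0.47 -1.45] Fa 2.39 [-3.141e+00 -1.000e-03  2.350e-01]
7.8 [557.9 104.8  39.4] out 14.7 lat 0.1 F [ 1.51  0.75 -0.53] Fa 1.65 [-3.141e+00 -1.000e-03  2.350e-01]
7.85 [557.9 104.9  39.4] out 14.7 lat 0.1 F [ 1.49  0.95 -1.13] Fa 1.67 [-3.141e+00 -1.000e-03  2.350e-01]
7.85 [557.91372716 104.86155973  39.36692351] [-3.14094833e+00 -1.00377370e-03  2.35064596e-01] [ 1.48761533  0.95061439 -1.12572119] 16.675536623798696
```

View pics/w7z.png

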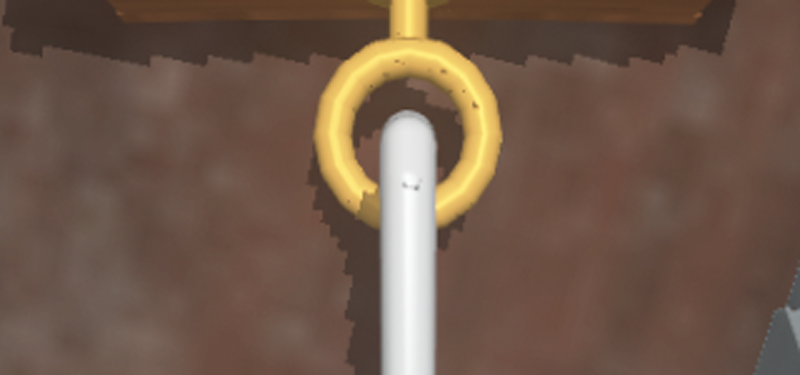

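The leg now bears on the near inside of the ring and the tray is sliding at about 2 N.

Request:
{"fn": "apply_moves", "kwargs": {"plan": [[0,0,0,-0.006,0,0,1],[0,0,0,-0.015,0,0,1],[0,0,0,-0.027,0,0,1],[0,0,0,-0.04,0,0,1],[0,0,0,-0.05,0,0,1]]}}

```text
time_s: 8.52
eef_pos: [533.1, 98.9, 39.4]
ee_rot: [-3.141, -0.001, 0.235]
ft_force: [3.0, 0.4, -1.4]
opening: 16.4
```

```bash
python3 st.py
```

```text
8.525 [533.1  98.9  39.4] out 40.2 lat 0.1 F [ 3.05  0.36 -1.37] Fa 3.05 [-3.141e+00 -1.000e-03  2.350e-01]
8.575 [532.4  98.8  39.3] out 40.9 lat 0.1 F [ 0.94 -0.39  0.83] Fa 0.82 [-3.141  0.     0.235]
8.625 [532.6  98.8  39.3] out 40.7 lat 0.0 F [ 0.69  0.46 -0.81] Fa 0.78 [-3.141  0.     0.235]
8.675 [532.6  98.9  39.3] out 40.7 lat 0.0 F [ 1.44  0.92 -0.33] Fa 1.61 [-3.141e+00  1.000e-03  2.350e-01]
```

Request:
{"fn": "apply_moves", "kwargs": {"plan": [[0,0,0,-0.005,0,0,1],[0,0,0,-0.01,0,0,1],[0,0,0,-0.015,0,0,1],[0,0,0,-0.018,0,0,1]]}}

```text
time_s: 9.18
eef_pos: [523.9, 96.8, 39.3]
ee_rot: [-3.141, 0.0, 0.235]
ft_force: [2.8, -0.2, -2.0]
opening: 16.2
```

Request:
{"fn": "apply_moves", "kwargs": {"plan": [[0,0,0,-0.004,0,0,1],[0,0,0,-0.008,0,0,1],[0,0,0,-0.011,0,0,1],[0,0,0,-0.014,0,0,1]]}}

```text
time_s: 9.68
eef_pos: [517.0, 95.1, 39.4]
ee_rot: [-3.141, 0.0, 0.235]
ft_force: [1.3, 0.4, -2.1]
opening: 16.6
```

```bash
python3 st.py
```

```text
9.675 [517.   95.1  39.4] out 56.8 lat 0.0 F [ 1.32  0.39 -2.07] Fa 1.38 [-3.141  0.     0.235]
9.725 [516.7  95.1  39.3] out 57.0 lat 0.0 F [ 1.83  0.03 -1.81] Fa 1.79 [-3.141e+00  1.000e-03  2.350e-01]
9.775 [516.8  95.1  39.3] out 57.0 lat 0.0 F [ 1.6   0.16 -1.08] Fa 1.59 [-3.141e+00  1.000e-03  2.350e-01]
9.825 [516.8  95.1  39.3] out 57.0 lat 0.0 F [ 2.38  0.41 -0.77] Fa 2.4 [-3.141e+00  1.000e-03  2.350e-01]
```

Request:
{"fn": "apply_moves", "kwargs": {"plan": [[0,0,0,-0.004,0,0,1],[0,0,0,-0.008,0,0,1],[0,0,0,-0.012,0,0,1],[0,0,0,-0.012,0,0,1]]}}

```text
time_s: 10.32
eef_pos: [510.6, 93.6, 39.3]
ee_rot: [-3.141, 0.002, 0.235]
ft_force: [1.0, 0.3, -2.3]
opening: 16.4
```

Request:
{"fn": "apply_moves", "kwargs": {"plan": [[0,0,0,-0.004,0,0,1],[0,0,0,-0.008,0,0,1],[0,0,0,-0.012,0,0,1],[0,0,0,-0.012,0,0,1]]}}

```text
time_s: 10.82
eef_pos: [504.5, 92.1, 39.3]
ee_rot: [-3.141, 0.002, 0.235]
ft_force: [2.5, 0.9, -0.4]
opening: 16.1
```

Request:
{"fn": "apply_moves", "kwargs": {"plan": [[0,0,0,-0.004,0,0,1],[0,0,0,-0.008,0,0,1],[0,0,0,-0.012,0,0,1],[0,0,0,-0.012,0,0,1]]}}

```text
time_s: 11.32
eef_pos: [498.4, 90.7, 39.4]
ee_rot: [-3.141, 0.002, 0.235]
ft_force: [1.6, 0.3, -0.4]
opening: 16.5
```

Request:
{"fn": "apply_moves", "kwargs": {"plan": [[0,0,0,-0.004,0,0,1],[0,0,0,-0.008,0,0,1],[0,0,0,-0.012,0,0,1],[0,0,0,-0.012,0,0,1]]}}

```text
time_s: 11.82
eef_pos: [492.2, 89.2, 39.4]
ee_rot: [-3.141, 0.003, 0.235]
ft_force: [2.7, -0.1, -0.8]
opening: 16.1
```

Request:
{"fn": "apply_moves", "kwargs": {"plan": [[0,0,0,-0.004,0,0,1],[0,0,0,-0.008,0,0,1],[0,0,0,-0.012,0,0,1],[0,0,0,-0.012,0,0,1]]}}

```text
time_s: 12.32
eef_pos: [487.1, 87.9, 39.6]
ee_rot: [-3.141, 0.001, 0.235]
ft_force: [4.9, 2.0, -2.1]
opening: 16.4
```

```bash
python3 st.py
```

```text
12.325 [487.1  87.9  39.6] out 87.5 lat 0.0 F [ 4.88  2.03 -2.08] Fa 5.22 [-3.141e+00  1.000e-03  2.350e-01]
12.375 [487.1  87.9  39.6] out 87.5 lat 0.0 F [ 4.62  1.11 -2.17] Fa 4.76 [-3.141e+00  1.000e-03  2.350e-01]
12.425 [487.1  87.9  39.6] out 87.5 lat 0.0 F [ 4.28  0.8  -2.62] Fa 4.35 [-3.141e+00  1.000e-03  2.350e-01]
12.475 [487.1  87.9  39.6] out 87.5 lat 0.0 F [ 4.49  1.28 -1.86] Fa 4.67 [-3.141e+00  1.000e-03  2.350e-01]
```

Request:
{"fn": "apply_moves", "kwargs": {"plan": [[0,0,0,-0.003,0,0,1],[0,0,0,-0.006,0,0,1],[0,0,0,-0.009,0,0,1],[0,0,0,-0.009,0,0,1],[0,0,0,-0.009,0,0,1]]}}

```text
time_s: 13.1
eef_pos: [485.8, 87.3, 40.6]
ee_rot: [-3.141, -0.005, 0.235]
ft_force: [7.7, 1.9, -3.2]
opening: 16.4
```

```bash
python3 st.py
```

```text
13.1 [485.8  87.3  40.6] out 89.0 lat 0.3 F [ 7.71  1.9  -3.15] Fa 7.94 [-3.141 -0.005  0.235]
13.15 [485.8  87.3  40.7] out 89.0 lat 0.3 F [ 8.37  1.62 -2.35] Fa 8.51 [-3.141 -0.005  0.235]
13.2 [485.8  87.3  40.7] out 89.0 lat 0.4 F [ 7.27  2.39 -2.16] Fa 7.63 [-3.141 -0.005  0.235]
13.25 [485.8  87.3  40.6] out 89.0 lat 0.3 F [ 7.66  1.68 -3.76] Fa 7.84 [-3.141 -0.005  0.235]
```

Request:
{"fn": "apply_moves", "kwargs": {"plan": [[0,0,0,-0.003,0,0.001,1],[0,0,0,-0.006,0,0.001,1],[0,0,0,-0.008,0,0.001,1],[0,0,0,-0.008,0,0.001,1],[0,0,0,-0.008,0,0.001,1]]}}

```text
time_s: 13.88
eef_pos: [485.5, 86.9, 41.3]
ee_rot: [3.141, -0.013, 0.235]
ft_force: [8.6, 2.0, -1.8]
opening: 16.4
```

```bash
python3 st.py; python3 look.py w8
```

```text
13.875 [485.5  86.9  41.3] out 89.4 lat 0.7 F [ 8.57  1.98 -1.77] Fa 8.8 [ 3.141 -0.013  0.235]
13.925 [485.5  86.9  41.3] out 89.3 lat 0.7 F [ 8.07  1.99 -3.23] Fa 8.31 [ 3.141 -0.013  0.235]
13.975 [485.5  86.9  41.3] out 89.3 lat 0.7 F [ 7.88  2.3  -2.58] Fa 8.2 [ 3.141 -0.013  0.235]
14.025 [485.5  86.9  41.3] out 89.3 lat 0.7 F [ 7.89  2.6  -3.33] Fa 8.28 [ 3.141 -0.013  0.235]
14.025 [485.50343394  86.86370862  41.32104648] [ 3.1409548  -0.01267531  0.23459386] [ 7.8937442   2.59718256 -3.33096363] 16.483036863299557
```

View pics/w8.png

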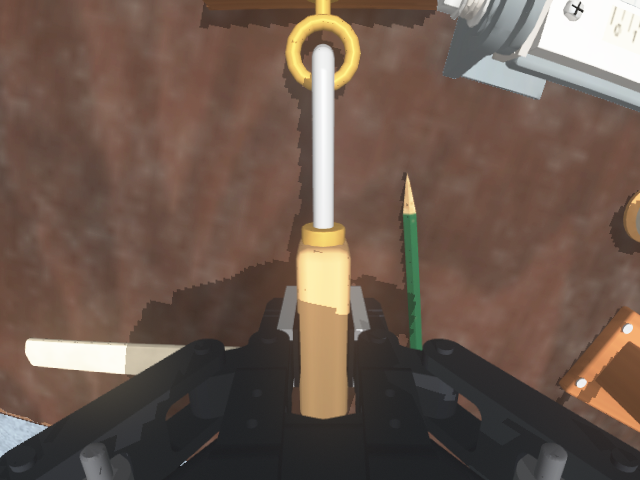

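Firmly on the stop: wrist force along the draw direction is about 8.3 N, against about 2 N sliding, and it rose at about 0.5 mm/N. Now I ease off and centre the leg in the ring.

```bash
python3 - <<'E'
from h import *
a=np.array([np.cos(.2356),np.sin(.2356),0])
p=np.array([572.2,108.4,39.3])-a*81
rel(p,13.5)
E
```

```text
turn [ 0.0002 -0.004  -0.0003] shift [ 0.0166 -0.0014  0.0043] rows>= 0.13778867792631608
```

Request:
{"fn": "apply_moves", "kwargs": {"plan": [[0,-0.002,0,0.004,0,0.001,1],[0,-0.004,0,0.008,-0.001,0.002,1],[0,-0.004,0,0.012,-0.001,0.003,1],[0,-0.004,0,0.017,-0.001,0.003,1],[0,-0.004,0,0.017,-0.001,0.003,1]]}}

```text
time_s: 14.7
eef_pos: [493.2, 89.3, 39.7]
ee_rot: [3.141, 0.001, 0.235]
ft_force: [-0.4, 0.2, -0.8]
opening: 16.3
```

```bash
python3 st.py; python3 look.py w9;python3 - <<'E'
from h import *
z=np.load("pics/w9.npz")
cv2.imwrite("pics/w9z.png",cv2.resize(z['im'][0:150,240:400,::-1],None,fx=4,fy=4,interpolation=cv2.INTER_CUBIC))
E
```

```text
14.7 [493.2  89.3  39.7] out 81.3 lat 0.2 F [-0.35  0.2  -0.8 ] Fa -0.29 [3.141e+00 1.000e-03 2.350e-01]
14.75 [493.2  89.3  39.8] out 81.2 lat 0.2 F [-0.86 -0.05 -0.94] Fa -0.84 [3.141e+00 1.000e-03 2.350e-01]
14.8 [493.3  89.3  39.8] out 81.2 lat 0.2 F [ 0.03  0.35 -0.32] Fa 0.11 [3.141e+00 1.000e-03 2.350e-01]
14.85 [493.3  89.3  39.8] out 81.2 lat 0.2 F [ 0.23  0.33 -1.68] Fa 0.3 [3.141e+00 1.000e-03 2.350e-01]
14.85 [493.29377611  89.26931923  39.8101467 ] [3.14102261e+00 6.06706524e-04 2.34551612e-01] [ 0.22656568  0.32979678 -1.67652167] 16.39743563269914
```

View pics/w9z.png

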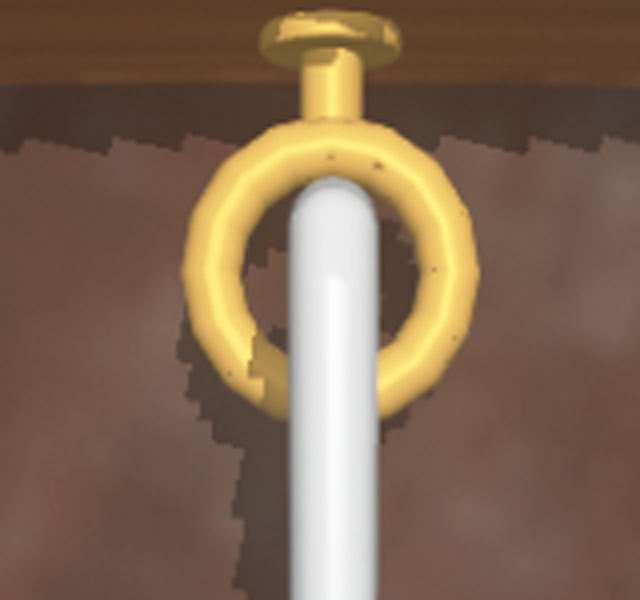

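The picture shows the leg inside the ring with clearance all round and no force. Lifting straight up.

Request:
{"fn": "apply_moves", "kwargs": {"plan": [[0,0,0,0.001,0,-0.01,1],[0,0,0,0.001,0,-0.03,1],[0,0,0,0.001,0,-0.06,1],[0,0,0,0.001,0,-0.1,1],[0,0,0,0,0,-0.2,1]]}}

```text
time_s: 15.52
eef_pos: [491.3, 89.1, 139.6]
ee_rot: [-3.141, 0.005, 0.235]
ft_force: [0.2, -0.4, -1.2]
opening: 16.1
```

```bash
python3 look.py w10; python3 - <<'E'
from h import *
rel([454,-147,145],72.8)
E
```

```text
15.525 [491.26716254  89.11433342 139.62716905] [-3.14148102  0.00520455  0.23452908] [ 0.21506867 -0.36068508 -1.16124395] 16.091707668361742
turn [ 0.0021 -0.0024 -0.3297] shift [-0.1946  0.4404  0.0047] rows>= 5.547210265111273
```

View pics/w10.png

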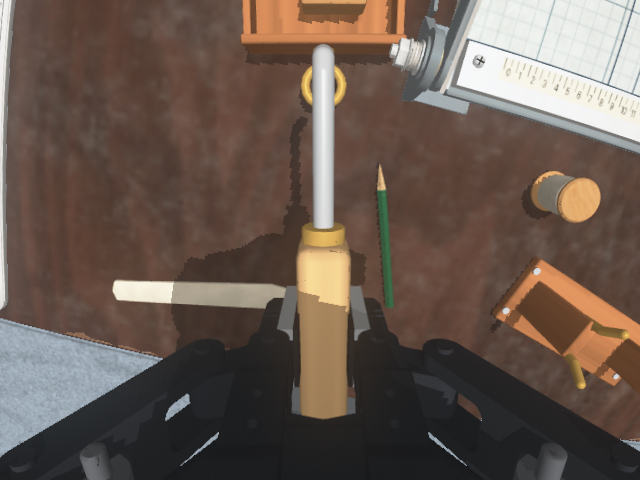

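```bash
python3 - <<'E'
from h import *
z=np.load("pics/w10.npz");m=optics.camera_model("wrist");m['world_from_camera']=z['T']
C=cloud(m,z['d'])
for v in range(24,72,4):
    print(v,[tuple(C[v,u].round(0).astype(int)) if np.isfinite(C[v,u,0]) else None for u in (395,400,405,410,416,422)])
print("eye",pz(m,324,86,20),"panel top corners",pz(m,243,40,37),pz(m,404,40,37))
cv2.imwrite("pics/w10z.png",cv2.resize(z['im'][0:120,230:450,::-1],None,fx=3.6,fy=3.6,interpolation=cv2.INTER_CUBIC))
im,d=optics.get_image("scene");np.savez("pics/s10.npz",im=im,d=d);cv2.imwrite("pics/s10.png",cv2.resize(im[150:280,220:380,::-1],None,fx=5,fy=4.6,interpolation=cv2.INTER_CUBIC))
E
```

```text
24 [(np.int64(631), np.int64(76), np.int64(25)), (np.int64(632), np.int64(73), np.int64(27)), (np.int64(640), np.int64(67), np.int64(1)), (np.int64(641), np.int64(63), np.int64(-1)), (np.int64(642), np.int64(59), np.int64(1)), (np.int64(640), np.int64(57), np.int64(9))]
28 [(np.int64(629), np.int64(76), np.int64(26)), (np.int64(630), np.int64(73), np.int64(27)), (np.int64(637), np.int64(66), np.int64(1)), (np.int64(638), np.int64(63), np.int64(0)), (np.int64(639), np.int64(59), np.int64(0)), (np.int64(637), np.int64(57), np.int64(13))]
32 [(np.int64(627), np.int64(75), np.int64(23)), (np.int64(627), np.int64(72), np.int64(27)), (np.int64(635), np.int64(65), np.int64(1)), (np.int64(636), np.int64(62), np.int64(1)), (np.int64(637), np.int64(58), np.int64(0)), (np.int64(633), np.int64(57), np.int64(19))]
36 [(np.int64(622), np.int64(76), np.int64(36)), (np.int64(622), np.int64(73), np.int64(38)), (np.int64(623), np.int64(70), np.int64(38)), (np.int64(633), np.int64(61), np.int64(0)), (np.int64(634), np.int64(57), np.int64(1)), (np.int64(631), np.int64(56), np.int64(18))]
40 [(np.int64(6
[... 1617 characters left out ...]
nt64(50))]
64 [(np.int64(605), np.int64(72), np.int64(45)), (np.int64(605), np.int64(70), np.int64(46)), (np.int64(606), np.int64(67), np.int64(46)), (np.int64(607), np.int64(64), np.int64(46)), (np.int64(607), np.int64(61), np.int64(48)), (np.int64(608), np.int64(59), np.int64(52))]
68 [(np.int64(610), np.int64(66), np.int64(0)), (np.int64(611), np.int64(62), np.int64(1)), (np.int64(612), np.int64(59), np.int64(1)), (np.int64(605), np.int64(63), np.int64(43)), (np.int64(606), np.int64(60), np.int64(47)), (np.int64(605), np.int64(58), np.int64(52))]
eye [585.16106903 110.50852135  20.        ] panel top corners [598.49914551 163.58205787  37.        ] [620.88483446  69.86458061  37.        ]
```

View pics/w10z.png

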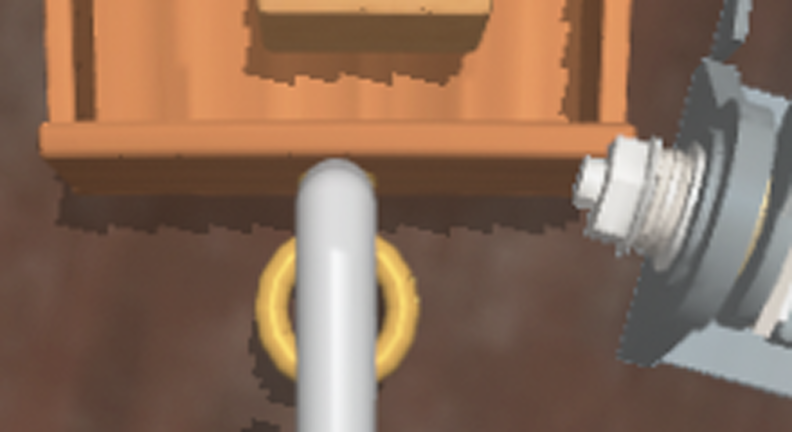

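View pics/s10.png

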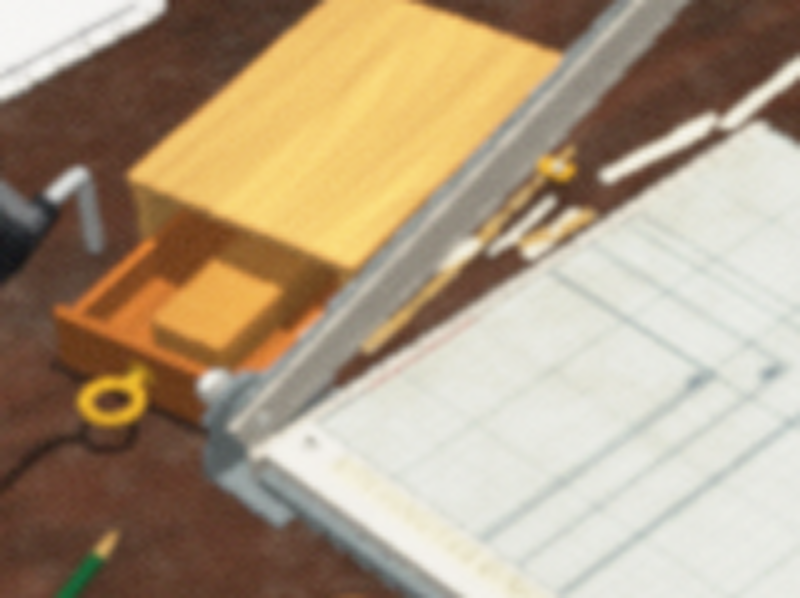

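```bash
python3 - <<'E'
from h import *
m=optics.camera_model("wrist")
a=np.array([np.cos(.2356),np.sin(.2356),0])
# ring detection: yellow mask near expected spot; fit ellipse to contour of ring (hsv)
for n in ["w5","w6","w7","w8","w9"]:
    z=np.load(f"pics/{n}.npz");m['world_from_camera']=z['T']
    hsv=cv2.cvtColor(z['im'],cv2.COLOR_RGB2HSV)
    M=((hsv[...,0]>16)&(hsv[...,0]<30)&(hsv[...,1]>110)&(hsv[...,2]>90)).astype(np.uint8);M[140:]=0;M[:,:270]=0;M[:,375:]=0
    C=cloud(m,z['d']);M[(C[...,2]<8)|(C[...,2]>32)]=0
    v,u=np.nonzero(M)
    # widest row -> ring centre; lateral extents
    w=[(u[v==r].max()-u[v==r].min(),r) for r in np.unique(v)]
    W=np.array(w);r0=W[W[:,0]>=W[:,0].max()-1,1].mean();uu=u[abs(v-r0)<2];uc=(uu.min()+uu.max())/2
    # bottom edge on both sides of the shank, circle fit to outer boundary
    pts=[]
    for r in np.unique(v):
        if abs(r-r0)<0.75*W[:,0].max()/2:
            q=u[v==r];pts+= [pz(m,q.min(),r,20)[:2],pz(m,q.max(),r,20)[:2]]
    P=np.array(pts);A=np.c_[2*P,np.ones(len(P))];s=np.linalg.lstsq(A,(P**2).sum(1),rcond=None)[0];R=np.sqrt(s[2]+s[:2]@s[:2])
    R_=Ro.from_euler('xyz',z['rot']);t=R_.inv().apply(np.r_[s[:2],20]-z['pos'])
    print(n,"c",s[:2].round(1),"R",R.round(1),"travel",round(-(np.r_[s[:2],0]-np.array([662.8,129.5,0]))@a,1),"tool",t.round(1),uc,r0)
E
```

```text
w5 c [662.8 129.8] R 14.6 travel -0.0 tool [91.2 -0.8 43.9] 320.5 82.5
w6 c [662.7 129.8] R 14.7 travel -0.0 tool [93.1  0.3 18.2] 323.0 71.0
w7 c [655.  127.9] R 14.7 travel 7.9 tool [99.8  0.2 19.5] 322.5 54.5
w8 c [583.8 110.2] R 15.0 travel 81.3 tool [1.007e+02 1.000e-01 2.260e+01] 322.5 53.0
w9 c [585.2 111.2] R 14.7 travel 79.7 tool [94.5 -0.  19.8] 322.0 68.5
```

```bash
python3 - <<'E'
from h import *
rel([494.8,89.7,70],13.5)
E
```

```text
turn [ 0.0008 -0.0041 -0.0003] shift [-0.0095 -0.0018  0.1531] rows>= 1.2269875753019537
```

The tray's right end ended close to the cutter's pivot nut, at zoom (600,180), so I want to be sure it was the buffer that gave the force. I'll hook in again and pull a little firmer, watching how far the ring travels per newton.

Request:
{"fn": "apply_moves", "kwargs": {"plan": [[0,-0.004,0,-0.009,-0.002,0.05,1],[0,-0.004,0,-0.009,-0.002,0.12,1],[0,-0.004,0,-0.009,-0.002,0.153,1],[0,-0.004,0,-0.009,-0.002,0.153,1],[0,-0.004,0,-0.009,-0.002,0.153,1]]}}

```text
time_s: 16.25
eef_pos: [495.9, 89.9, 70.9]
ee_rot: [3.139, -0.002, 0.235]
ft_force: [0.1, -0.1, -1.2]
opening: 16.3
```

```bash
cat > ring.py <<'E'
from h import *
import sys
n=sys.argv[1]
a=np.array([np.cos(.2356),np.sin(.2356),0])
z=np.load(f"pics/{n}.npz");m=optics.camera_model("wrist");m['world_from_camera']=z['T']
hsv=cv2.cvtColor(z['im'],cv2.COLOR_RGB2HSV)
M=((hsv[...,0]>16)&(hsv[...,0]<30)&(hsv[...,1]>110)&(hsv[...,2]>90)).astype(np.uint8);M[140:]=0;M[:,:270]=0;M[:,375:]=0
C=cloud(m,z['d']);M[(C[...,2]<8)|(C[...,2]>32)]=0
v,u=np.nonzero(M);W=np.array([(u[v==r].max()-u[v==r].min(),r) for r in np.unique(v)]);r0=W[W[:,0]>=W[:,0].max()-1,1].mean()
P=np.array([pz(m,f(u[v==r]),r,20)[:2] for r in np.unique(v) if abs(r-r0)<0.375*W[:,0].max() for f in (np.min,np.max)])
s=np.linalg.lstsq(np.c_[2*P,np.ones(len(P))],(P**2).sum(1),rcond=None)[0];R=np.sqrt(s[2]+s[:2]@s[:2])
t=Ro.from_euler('xyz',z['rot']).inv().apply(np.r_[s[:2],20]-z['pos'])
print(n,"c",s[:2].round(1),"R",R.round(1),"travel",round(-(np.r_[s[:2],0]-np.array([662.8,129.5,0]))@a,1),"tool",t.round(1),"z med ring",np.median(C[M>0][:,2]))
E
python3 look.py w11; python3 ring.py w11
```

```text
16.25 [495.92546534  89.92761449  70.87212532] [ 3.13891148e+00 -1.74296974e-03  2.34645907e-01] [ 0.0958736  -0.1161658  -1.24956672] 16.338308617233594
w11 c [585.2 111.2] R 14.6 travel 79.7 tool [91.7 -0.1 51. ] z med ring nan
```

Request:
{"fn": "apply_moves", "kwargs": {"plan": [[0.0008,0,0,0,0,0.02,1],[0.0008,0,0,0,0,0.04,1],[0.0008,0,0,0,0,0.06,1],[0.0008,0,0,0,0,0.064,1],[0.0008,0,0,0,0,0.064,1]]}}

```text
time_s: 16.92
eef_pos: [496.0, 89.9, 38.7]
ee_rot: [3.141, -0.002, 0.235]
ft_force: [0.4, -0.6, -0.9]
opening: 16.4
```

Request:
{"fn": "apply_moves", "kwargs": {"plan": [[0,0,0,-0.004,0,0,1],[0,0,0,-0.007,0,0,1],[0,0,0,-0.01,0,0,1],[0,0,0,-0.013,0,0,1],[0,0,0,-0.016,0,0,1]]}}

```text
time_s: 17.55
eef_pos: [488.2, 88.0, 38.8]
ee_rot: [3.141, -0.002, 0.235]
ft_force: [0.8, 0.3, -1.1]
opening: 16.2
```

```bash
python3 st.py; python3 look.py w12; python3 ring.py w12
```

```text
17.55 [488.2  88.   38.8] out 86.5 lat 0.2 F [ 0.83  0.26 -1.12] Fa 0.87 [ 3.141e+00 -2.000e-03  2.350e-01]
17.6 [488.2  88.   38.8] out 86.4 lat 0.2 F [ 0.92 -0.33 -1.51] Fa 0.82 [ 3.141e+00 -2.000e-03  2.350e-01]
17.65 [488.3  88.   38.8] out 86.4 lat 0.2 F [ 0.57  0.7  -1.51] Fa 0.71 [ 3.141e+00 -2.000e-03  2.350e-01]
17.7 [488.3  88.   38.8] out 86.4 lat 0.2 F [ 0.09  0.68 -1.73] Fa 0.25 [ 3.141e+00 -2.000e-03  2.350e-01]
17.7 [488.2720835   88.02808993  38.76378754] [ 3.14145114e+00 -1.81533091e-03  2.34613819e-01] [ 0.08933756  0.68398532 -1.73183714] 16.254857066666457
w12 c [585.2 111.2] R 14.7 travel 79.7 tool [99.6 -0.1 18.9] z med ring nan
```

Just at contact. Pull in small steps.

Request:
{"fn": "apply_moves", "kwargs": {"plan": [[0,0,0,-0.003,0,0,1],[0,0,0,-0.006,0,0,1],[0,0,0,-0.009,0,0,1],[0,0,0,-0.01,0,0,1]]}}

```text
time_s: 18.25
eef_pos: [486.5, 87.3, 39.8]
ee_rot: [3.141, -0.008, 0.234]
ft_force: [6.6, 1.3, -2.7]
opening: 16.6
```

```bash
python3 st.py; python3 look.py w13; python3 ring.py w13
```

```text
18.25 [486.5  87.3  39.8] out 88.3 lat 0.6 F [ 6.56  1.3  -2.73] Fa 6.68 [ 3.141 -0.008  0.234]
18.3 [486.5  87.2  39.8] out 88.3 lat 0.6 F [ 6.01  1.46 -3.11] Fa 6.18 [ 3.141 -0.009  0.234]
18.35 [486.5  87.3  39.8] out 88.3 lat 0.6 F [ 6.33  1.81 -3.29] Fa 6.58 [ 3.141 -0.008  0.234]
18.4 [486.5  87.3  39.8] out 88.3 lat 0.6 F [ 5.02  1.69 -2.01] Fa 5.27 [ 3.141 -0.008  0.234]
18.4 [486.49539492  87.25503368  39.81470406] [ 3.14077667 -0.00838766  0.23442638] [ 5.01841932  1.68816958 -2.01073068] 16.102158676068715
w13 c [584.3 110.7] R 14.8 travel 80.8 tool [ 1.004e+02 -1.000e-01  2.070e+01] z med ring nan
```

Request:
{"fn": "apply_moves", "kwargs": {"plan": [[0,0,0,-0.008,0,0,1],[0,0,0,-0.011,0,0,1],[0,0,0,-0.014,0,0,1],[0,0,0,-0.017,0,0,1],[0,0,0,-0.017,0,0,1]]}}

```text
time_s: 19.08
eef_pos: [484.7, 86.1, 42.0]
ee_rot: [3.139, -0.022, 0.234]
ft_force: [10.1, 1.8, -2.9]
opening: 16.5
```

```bash
python3 st.py; python3 look.py w14; python3 ring.py w14
```

```text
19.075 [484.7  86.1  42. ] out 90.3 lat 1.2 F [10.11  1.82 -2.86] Fa 10.25 [ 3.139 -0.022  0.234]
19.125 [484.7  86.1  42. ] out 90.3 lat 1.3 F [ 9.33  2.21 -1.73] Fa 9.59 [ 3.139 -0.022  0.234]
19.175 [484.6  86.1  42. ] out 90.4 lat 1.2 F [ 8.79  2.3  -2.5 ] Fa 9.08 [ 3.139 -0.022  0.234]
19.225 [484.7  86.1  42. ] out 90.3 lat 1.2 F [ 9.5   2.75 -3.19] Fa 9.88 [ 3.139 -0.022  0.234]
19.225 [484.66284952  86.11316616  42.00842261] [ 3.1393103  -0.02212616  0.23405908] [ 9.49844936  2.75207923 -3.18773783] 16.316208473603837
w14 c [583.4 109.8] R 15.1 travel 81.8 tool [101.1  -0.2  24.3] z med ring nan
```

```bash
python3 - <<'E'
from h import *
im,d=optics.get_image("scene");np.savez("pics/s14.npz",im=im,d=d);cv2.imwrite("pics/s14.png",cv2.resize(im[150:280,220:380,::-1],None,fx=5,fy=4.6,interpolation=cv2.INTER_CUBIC))
m=optics.camera_model("scene")
for n in ("s10","s14"):
    C=cloud(m,np.load(f"pics/{n}.npz")['d']);P=C[200:245,225:275].reshape(-1,3)
    # press block / panel heights in tray frame
    a=np.array([.972,.2334]);r=(P[:,:2]-np.array([622,122.]));X=r@a;Y=r@np.array([-a[1],a[0]])
    for lo,hi in((-24,-6),(-6,2),(25,60)):
        k=(X>lo-10*0)&(X<hi)&(abs(Y)<35)&(P[:,2]>8);print(n,lo,hi,k.sum(),np.percentile(P[k,2],[10,50,90,97]).round(1))
w=np.load("pics/w14.npz");m=optics.camera_model("wrist");m['world_from_camera']=w['T'];C=cloud(m,w['d'])
w2=np.load("pics/w12.npz");m['world_from_camera']=w2['T'];C2=cloud(m,w2['d'])
for c,nm,r in((C2,'w12',55),(C,'w14',50)):
    print(nm,"ring z sides",[np.nanmedian(c[r-3:r+4,u-2:u+3,2]).round(1) for u in(291,294,297,349,352,355)],"table",np.nanmedian(c[110:140,220:260,2]).round(1), "panel", np.nanmedian(c[0:6,260:300,:].reshape(-1,3),0).round(1))
E
```

```text
s10 -24 -6 255 [11.5 26.4 36.1 37.6]Traceback (most recent call last):
  File "<stdin>", line 9, in <module>
    return _quantile_unchecked(
        a, q, axis, out, overwrite_input, method, keepdims, weights)
    return _ureduce(a,
                    func=_quantile_ureduce_func,
    ...<5 lines>...
                    overwrite_input=overwrite_input,
                    method=method)
    r = func(a, **kwargs)
    result = _quantile(arr,
                       quantiles=q,
    ...<2 lines>...
                       out=out,
                       weights=wgt)
    slices_having_nans = np.isnan(arr[-1, ...])
                                  ~~~^^^^^^^^^
IndexError: index -1 is out of bounds for axis 0 with size 0
```

View pics/s14.png

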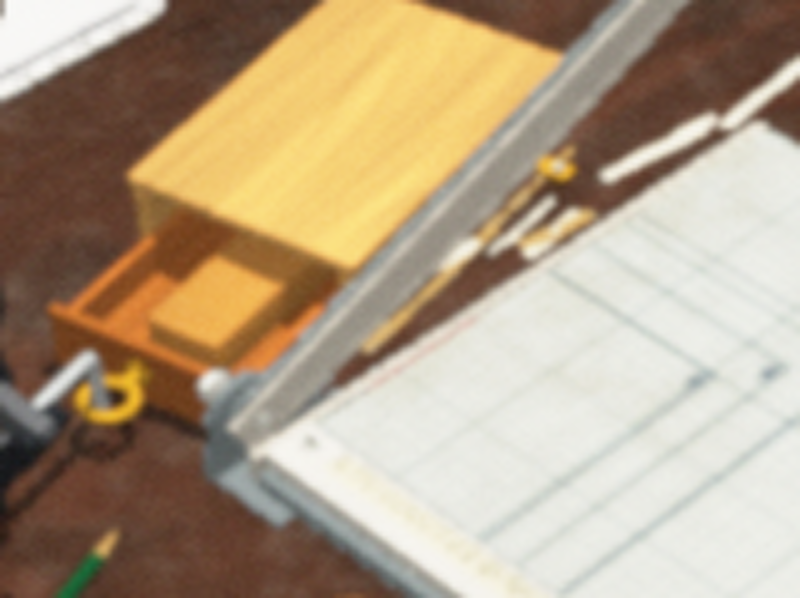

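View pics/w14.png

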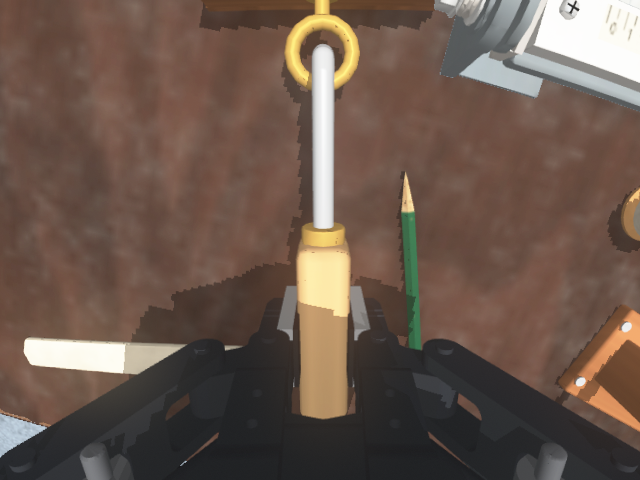

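```bash
python3 - <<'E'
from h import *
A=np.load("pics/s10.npz")['im'];B=np.load("pics/s14.npz")['im']
a=cv2.cvtColor(A,cv2.COLOR_RGB2GRAY);b=cv2.cvtColor(B,cv2.COLOR_RGB2GRAY)
m=optics.camera_model("scene")
pts={"panelLcorner":(231,217,37),"ring":(243,237,20),"blockcorner_front":(263,227,30),"block_left":(251,219,30),"panel_mid_top":(248,226,37),"panel_right_top":(258,232,37),"case_corner":(246,188,60),"case_front_r":(291,208,60),"pencil":(325-100+5,256,0)}
P=np.array([[p[:2]] for p in pts.values()],np.float32)
q,st,e=cv2.calcOpticalFlowPyrLK(a,b,P,None,winSize=(11,11),maxLevel=1)
for (k,p),qq,s in zip(pts.items(),q,st):
    w0=pz(m,*p[:2],p[2]);w1=pz(m,*qq[0],p[2]);d=(w1-w0)[:2];u=np.array([.972,.2334])
    print(k,"px",(qq[0]-np.array(p[:2])).round(2),"axial",(d@u).round(2),"lat",(d@[-u[1],u[0]]).round(2),w0.round(0),s,)
E
```

```text
panelLcorner px [-0.88 -0.44] axial 0.07 lat 2.55 [599. 163.  37.] [1]
ring px [-5.17 -4.29] axial 4.52 lat 17.76 [587. 110.  20.] [1]
blockcorner_front px [-0.21 -0.18] axial 0.22 lat 0.73 [634.  94.  30.] [1]
block_left px [-0.7 -0.2] axial -0.3 lat 1.73 [631. 132.  30.] [1]
panel_mid_top px [-0.66 -0.51] axial 0.51 lat 2.21 [608. 115.  37.] [1]
panel_right_top px [-0.06 -0.08] axial 0.12 lat 0.25 [612.  85.  37.] [1]
case_corner px [-0.17  0.04] axial -0.33 lat 0.25 [671. 193.  60.] [1]
case_front_r px [-0.12  0.13] axial -0.49 lat 0.0 [699.  71.  60.] [1]
pencil px [ 2.44 -0.75] axial 4.55 lat -3.28 [541. 102.   0.] [1]
```

The ring moves with force, roughly 2–3 mm for about 8 N, so it is springy like the buffer rather than rigid. The front looks slightly raised under load, so I stop pulling and ease off.

```bash
python3 - <<'E'
from h import *
rel([494.8,89.7,39.2],13.5)
E
```

```text
turn [ 0.0007 -0.007  -0.0005] shift [ 0.0213 -0.0023  0.0061] rows>= 0.17798588911189414
```

Request:
{"fn": "apply_moves", "kwargs": {"plan": [[0,-0.002,0,0.005,-0.001,0.002,1],[0,-0.004,0,0.01,-0.001,0.004,1],[0,-0.007,0,0.015,-0.002,0.006,1],[0,-0.007,0,0.021,-0.002,0.006,1],[0,-0.007,0,0.021,-0.002,0.006,1]]}}

```text
time_s: 19.95
eef_pos: [494.6, 89.5, 39.0]
ee_rot: [3.139, 0.001, 0.234]
ft_force: [-0.8, -0.4, -0.7]
opening: 16.2
```

```bash
python3 look.py w15; python3 ring.py w15
```

```text
19.95 [494.57464458  89.52549485  39.004638  ] [3.13936978e+00 5.45383376e-04 2.34123667e-01] [-0.76468758 -0.35598333 -0.73683811] 16.24574572607388
w15 c [585.4 110.8] R 14.7 travel 79.6 tool [93.3  0.3 19. ] z med ring nan
```

The ring sprang back to 79.6 mm of travel, and the leg is centred and free. Unhooking.

Request:
{"fn": "apply_moves", "kwargs": {"plan": [[0,0,0,0.001,0,-0.01,1],[0,0,0,0.001,0,-0.03,1],[0,0,0,0.001,0,-0.06,1],[0,0,0,0.001,0,-0.1,1],[0,0,0,0,0,-0.2,1]]}}

```text
time_s: 20.62
eef_pos: [492.2, 89.5, 138.8]
ee_rot: [3.14, 0.006, 0.234]
ft_force: [0.9, -0.7, -0.8]
opening: 16.1
```

```bash
python3 - <<'E'
from h import *
optics.get_image("wrist");print(monitor.get_state()['eef_pos'])
rel([454,-147,150],72.8)
E
```

```text
[498.39241046  90.20262757 147.02822269]
turn [ 0.0025 -0.002  -0.3299] shift [-0.1964  0.4409 -0.0062] rows>= 5.5499986751715475
```

Request:
{"fn": "apply_moves", "kwargs": {"plan": [[0.0025,0,-0.33,-0.196,0.441,-0.006,1],[0.0025,0,-0.33,-0.196,0.441,-0.006,1],[0.0025,0,-0.33,-0.196,0.441,-0.006,1],[0.0025,0,-0.33,-0.196,0.441,-0.006,1],[0.0025,0,-0.33,-0.196,0.441,-0.006,1]]}}

```text
time_s: 21.3
eef_pos: [454.4, -149.8, 151.6]
ee_rot: [3.136, -0.004, 1.072]
ft_force: [1.2, -0.2, -0.8]
opening: 16.3
```

```bash
python3 - <<'E'
from h import *
optics.get_image("wrist");print(monitor.get_state()['eef_pos'])
rel([454.5,-147,140],72.85)
E
```

```text
[ 454.26841687 -151.63650754  151.68097139]
turn [ 0.0021 -0.0004 -0.0618] shift [ 0.0083 -0.0041  0.0234] rows>= 1.0405468524305062
```

Request:
{"fn": "apply_moves", "kwargs": {"plan": [[0.002,0,-0.062,0.008,-0.004,0.02,1],[0.002,0,-0.062,0.008,-0.004,0.023,1],[0.002,0,-0.062,0.008,-0.004,0.023,1],[0.002,0,-0.062,0.008,-0.004,0.023,1]]}}

```text
time_s: 21.85
eef_pos: [454.8, -146.8, 140.6]
ee_rot: [3.14, -0.001, 1.271]
ft_force: [0.1, 1.1, -1.0]
opening: 16.5
```

```bash
python3 look.py w16; python3 - <<'E'
from h import *
rel([454.5,-147,100],72.85)
E
```

```text
21.85 [ 454.78946867 -146.83412602  140.56913917] [ 3.14040777e+00 -1.34725282e-03  1.27104145e+00] [ 0.08777907  1.05464821 -1.03292269] 16.476276636399984
turn [ 0.0004 -0.0004 -0.    ] shift [-0.0005 -0.0006  0.0811] rows>= 0.6487543393992187
```

View pics/w16.png

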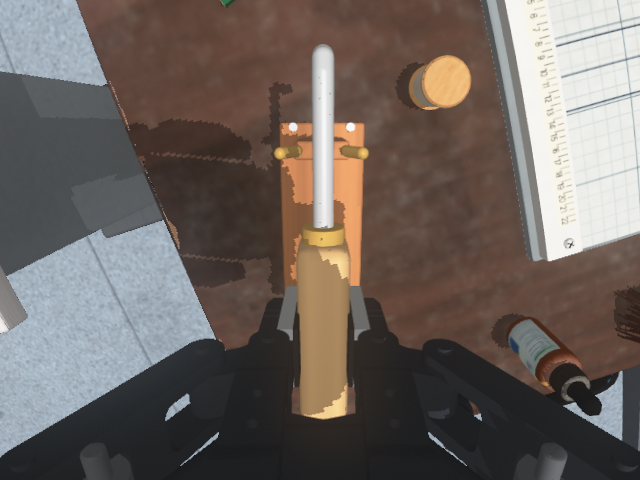

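The view matches the pick-up picture (leg end at (323,46), shank between the prongs at (283,152) and (358,152)). Descending.

Request:
{"fn": "apply_moves", "kwargs": {"plan": [[0,0,0,0,0,0.05,1],[0,0,0,0,0,0.1,1],[0,0,0,0,0,0.13,1],[0,0,0,0,0,0.145,1],[0,0,0,0,0,0.15,1]]}}

```text
time_s: 22.52
eef_pos: [455.1, -146.8, 65.5]
ee_rot: [3.14, -0.001, 1.271]
ft_force: [0.6, -0.2, -1.2]
opening: 16.1
```

```bash
python3 look.py w17; python3 - <<'E'
from h import *
rel([454.7,-147,62],72.85)
E
```

```text
22.525 [ 455.10009234 -146.81357636   65.45089539] [ 3.14042906e+00 -1.33693596e-03  1.27132053e+00] [ 0.63339294 -0.20217756 -1.21174756] 16.08837138808277
turn [ 0.0005 -0.0004 -0.0001] shift [-0.0005 -0.0009  0.0071] rows>= 0.05702874628452468
```

View pics/w17.png

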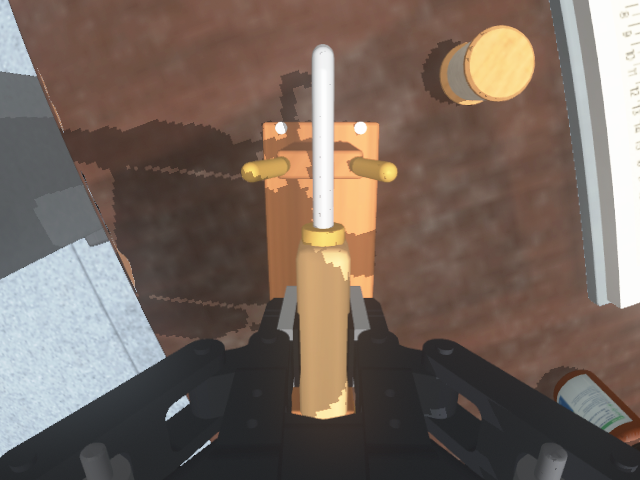

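Request:
{"fn": "apply_moves", "kwargs": {"plan": [[0,0,0,0,-0.001,0.004,1],[0,0,0,0,-0.001,0.006,1],[0,0,0,0,-0.001,0.007,1],[0,0,0,0,-0.001,0.007,1]]}}

```text
time_s: 23.08
eef_pos: [455.0, -146.9, 62.3]
ee_rot: [3.14, -0.001, 1.271]
ft_force: [-0.1, 0.2, 0.5]
opening: 15.7
```

Request:
{"fn": "apply_moves", "kwargs": {"plan": [[0,0,0,0,0,0.001,1],[0,0,0,0,0,0.001,0.4],[0,0,0,0,0,0.001,0.0],[0,0,0,0,0,0.001,-1],[0,0,0,0,0,0.001,-1]]}}

```text
time_s: 23.7
eef_pos: [455.0, -146.9, 61.8]
ee_rot: [3.14, -0.001, 1.271]
ft_force: [0.6, -0.2, -0.4]
opening: 76.9
```

Request:
{"fn": "apply_moves", "kwargs": {"plan": [[0,0,0,0,0,0,-1],[0,0,0,0,0,0,-1]]}}

```text
time_s: 23.95
eef_pos: [455.0, -146.9, 61.8]
ee_rot: [3.14, -0.001, 1.271]
ft_force: [-0.2, 0.1, -0.5]
opening: 85.4
```

```bash
python3 look.py w18
```

```text
23.95 [ 454.95378982 -146.86281519   61.7590107 ] [ 3.13958408e+00 -1.21567409e-03  1.27130615e+00] [-0.19053651  0.06045733 -0.5006116 ] 85.36643123466494
```

View pics/w18.png

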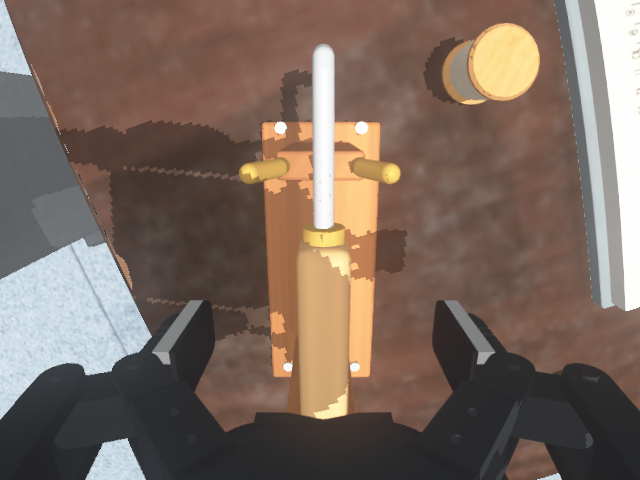

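Hook resting between the prongs, fingers open and clear (pads at u 206 and 438, handle at 298–350). Rise straight up and check.

Request:
{"fn": "apply_moves", "kwargs": {"plan": [[0,0,0,0,0,-0.05,-1],[0,0,0,0,0,-0.13,-1],[0,0,0,0,0,-0.25,-1],[0,0,0,0,0,-0.35,-1],[0,0,0,0,0,-0.35,-1]]}}

```text
time_s: 24.62
eef_pos: [458.0, -148.4, 242.0]
ee_rot: [3.128, -0.0, 1.271]
ft_force: [0.2, -0.0, -0.3]
opening: 85.7
```

```bash
python3 look.py w19; python3 - <<'E'
from h import *
z=np.load("pics/w19.npz");m=optics.camera_model("wrist");m['world_from_camera']=z['T'];C=cloud(m,z['d'])
M=((C[...,2]>86)&(C[...,2]<97)).astype(np.uint8);M[300:]=0;M[:,:290]=0;M[:,350:]=0
M=cv2.morphologyEx(M,cv2.MORPH_OPEN,np.ones((5,5)));v,u=np.nonzero(M);P=np.array([pz(m,a,b,92)[:2] for a,b in zip(u,v)],np.float32)
print(len(P),np.median(C[M>0],0),cv2.minAreaRect(P))
im,d=optics.get_image("scene");np.savez("pics/s19.npz",im=im,d=d);cv2.imwrite("pics/s19.png",im[:,:,::-1])
im,d=optics.get_image("top");m=optics.camera_model("top");C=cloud(m,d)
for k,(a,b,c,e) in dict(spool=(305,265,330,292),dropper=(415,258,448,290),loupe=(440,305,470,332)).items():
    P=C[b:e,a:c].reshape(-1,3);P=P[P[:,2]>20];print(k,np.median(P,0))
E
```

```text
24.625 [ 457.99113165 -148.41536189  242.03900516] [ 3.12841579e+00 -4.56309925e-05  1.27130727e+00] [ 0.17413819 -0.01531104 -0.28685698] 85.6808081841274
2064 [ 456.10733842 -144.16433013   91.78447184] ((455.930908203125, -141.5941619873047), (112.82776641845703, 35.909385681152344), 72.48910522460938)
spool [554.10645173 -77.18447559  39.08344583]
dropper [ 587.96524165 -286.68638813   59.9900566 ]
loupe [ 467.09314958 -193.0160325   577.12136933]
```

View pics/w19.png

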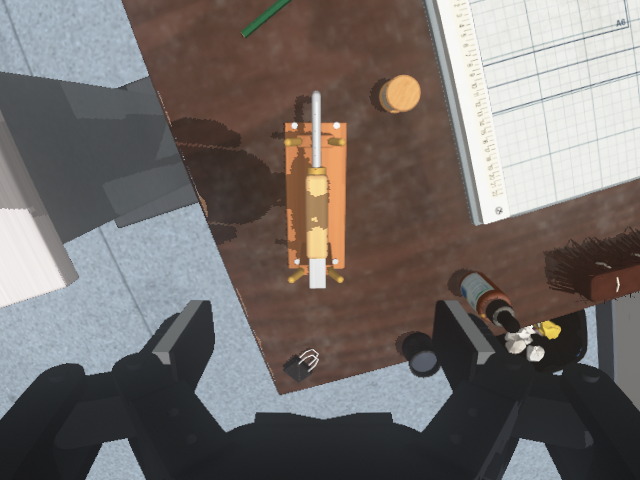

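View pics/s19.png

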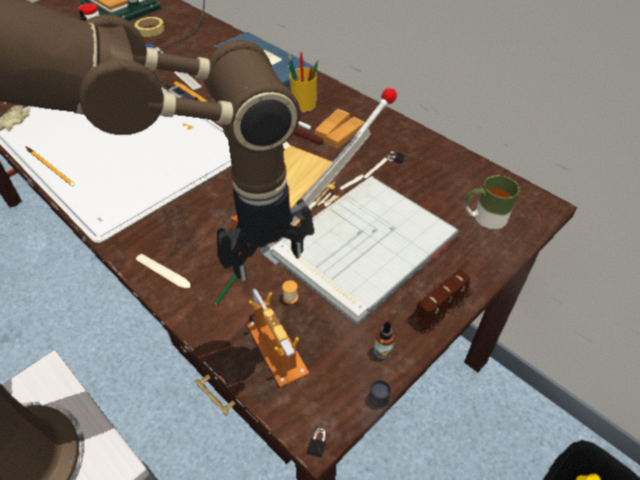

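```bash
python3 - <<'E'
from h import *
im,d=optics.get_image("top");cv2.imwrite("pics/t20.png",im[:,:,::-1]);print(monitor.get_state()['joint_velocities'].round(3))
E
```

```text
[0.    0.015 0.008 0.    0.001 0.   ]
```

View pics/t20.png

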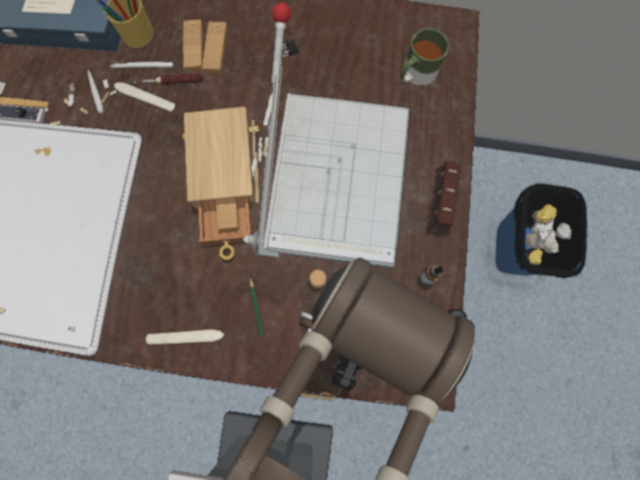

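The tray is out and square (ring at (227,251)), the spool and dropper are in place, and the arm is clear. Handing in.

```bash
python3 -c "
from station import manip
print(manip.close_job())"
```

```text
the job is handed in; nothing more can be done
None
```

I took the hook from its rest, lowered it into the eye and drew the tray out about 80 mm until it came up on something springy. I then unhooked, put the hook back in its rest and handed the job in at about 25 s; no verdict was reported.

**On the stop:** The wrist force along the draw was about 2 N while sliding. It rose to about 8.3 N on the first pull and 9.7 N on a second pull I made as a check. Allowing for sliding friction, I put the buffer force at roughly 5–8 N. The ring gave 2–3 mm under load and sprang back to 79.6–79.7 mm of travel both times.

**Final state:**
- **Tray:** it stands out and square in the top view.
- **Hook:** it lies between both pairs of prongs with its leg at the original end. The handle top is 92 mm up, so the handle centre is about 80 mm up, and it is within a few mm and about 0.01 rad of its start.
- **Bystanders:** the spool read about 3 mm off and the dropper was unmoved. The arm hid the loupe from the top camera, so that reading failed, but it looks in place in the scene and wrist views.
- **Robot:** the gripper is open and about 180 mm above the hook.

**Less certain:**
- The tray's right front corner ended very near the paper cutter's pivot nut. The springy give points to the buffer, but I could not see the contact.
- Under the firmer second pull, the tray's front may have risen by about 4 mm (from the ring's apparent size). It settled when I eased off, and I did not pull further.
- My attempt to check the ring's height directly gave no reading.

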